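Load the pedestal desk tray in balance

TASK

Tidy the desk things into the white pedestal tray, which is light and stands on a narrow foot, so it tips over if an end is loaded while it is empty. First stand the empty tray with its whole foot on the round cork mat and let go, then set the heavy steel hole punch in the middle compartment, and only then stand one green staple box upright in each end compartment. Set things down gently without dropping them, never let the tray tip, and leave the mug, phone stand, pencil holder and stapler where they stand.

Things in the scene. Friction and masses are not known exactly. Their poses are not given: they have to be found in the camera images.
- tray: Light (150 g) loose white plastic tray on one central foot. Origin: centre of the foot's underside; x along its length (at the start roughly along world y), z up. Foot 80 (x) x 56 (y) x 36 high. Tray 274 (x) x 66 (y), from 36 to 62 above the underside; walls, dividers, floor 4 thick. Grip it across the 66 mm width at mid-length. Empty, it tips when a box is put in an end; with the punch in it does not.
- tray_mid (a point): Centre of the inner floor of the tray's middle compartment, 40 mm above the tray's underside; compartment 126 (tray x) x 58 (tray y) mm inside, walls and dividers 22 mm high above the floor. The punch fits lengthwise.
- tray_end_a (a point): Centre of the inner floor of one end compartment, 100 mm along the tray's +x from its middle, 40 mm above the tray's underside; 66 (tray x) x 58 (tray y) mm inside, walls 22 mm high.
- tray_end_b (a point): Centre of the inner floor of the other end compartment, 100 mm along the tray's -x; otherwise the same as tray_end_a.
- mat: Round cork mat fixed on the worktop, 160 mm in diameter, 3 mm thick. Origin: centre of its underside, on the worktop.
- punch: Stainless steel hole punch, 650 g, loose, on a dark base. Origin: centre of the underside; x along its length, z up. Base 112 x 42 x 12 mm high; steel body with a flat lever on top, 100 long (x), 40 wide (y), from 12 to 60 mm. Grip it across y (40 mm) with the fingertips 30 mm or more above its underside, so that they clear the tray's walls.
- box_a: Green box of staples with a white band, 200 g, loose, rigid, standing upright: 46 (x) x 40 (y) x 62 mm (z). Origin: centre of the underside, z up. Grip across y with the fingertips 30 mm or more above its underside. Looks the same as box_b; either may go in either end.
- box_b: The second green box of staples, same in size and looks as box_a: 46 (x) x 40 (y) x 62 mm (z), origin at the centre of the underside.
- mug: Navy ceramic mug, 82 mm in diameter, 92 mm high, loose; origin at the centre of the underside. Leave alone.
- phone_stand: Transparent acrylic phone stand, 85 x 75 mm, about 110 mm high, loose; origin at the centre of the underside. Leave alone.
- pencil_holder: Pale wooden pencil holder, 76 mm in diameter, 100 mm high, pencils up to about 170 mm high, loose; origin at the centre of the underside. Leave alone.
- stapler: Black and grey stapler, 125 x 34 mm, about 47 mm high, loose; origin at the centre of the underside. Leave alone.
Not all that is in view belongs to the job. What is shaped like the punch but purple is not meant. Leave any pink look-alike of the box_b alone.

How it is judged:
By the outcome, as a careful person would: the job done as asked, in the order asked, and still so for the second after the job is handed in, with the robot touching nothing.
It also fails if it takes over 72 s, if anything falls off the work surface, if the arm or the gripper's body presses on something with over 40 N, if the wrist force passes 120 N, or if a joint passes its speed limit or range.

ROBOT

A 6-joint arm with a two-finger parallel gripper is mounted at the origin on the work surface. World frame = base frame: x ahead of the robot, y to its left, z up, the work surface at z = 0. Lengths are in mm, angles in rad, forces in N, time in s.
With the tool pointing down it reaches from about 250 to 775 mm from the base axis. Payload 4 kg.
Tool frame: the origin (TCP) lies at the very end of the fingers, on their centre line; the grasp point (between the pads) lies 19 mm behind it; z points along the fingers, y is the direction in which the jaws open and shut (so a half turn about z gives the same grasp; the last joint's range is limited). The gripper opens to 94 mm and grips with 3 to 60 N. Pads are 16 mm wide; open, the fingers measure 119 mm over their backs; the gripper's body (75 mm by 177 mm) begins 78 mm behind the grasp point.
Start: joints at [1.214, 0.087, 1.371, -0, 1.684, -0.103], TCP at [138.105, 532.398, 205.506] pointing down, gripper open.
Joint ranges: [-3.1, 3.1], [-0.76, 2.03], [0.27, 2.55], [-1.08, 4.22], [0.17, 2.65], [-2.57, 2.57]. Speed limits (rad/s): [2.79, 2.79, 3.14, 3.14, 3.14, 3.14].

INTERFACE

Orientations are given as a rotation vector (axis times angle).
In Python, from bench import bot, read_camera, camera_params, job gives the robot as it stands.
- The arm moves only by the shell command python3 -m creep 'ROWS'. ROWS is JSON, a list of rows, each an object with "gripper": the opening, from 0 (shut) to 1 (fully open); "translation": the shift along the tool's x, y, z as a fraction of full scale, a list of three; "twist": the turn about the tool's z as a fraction of full scale. A call has 1 to 20 rows; each row shifts and turns the pose as measured when the row begins, along the tool's axes as they then stand; what a row does not reach is not made up. Full scale, the value 1, is 0.1 m for a shift and 90 degrees for a turn. A row lasts 1/12 s, in which the tool goes at most 41.7 mm and 7.16 degrees, less where a joint would pass 70% of its speed; a pose out of reach is approached as far as the arm can. A call with a number of a shift or a turn outside -1 to 1 is refused whole. A call with a gripper value outside its range is refused whole. The fingers move at their own pace and stop on an object; the grip force is fixed at half the most. Time passes only in rows, so rows that do not move let the fingers close. It gives the time, the measured TCP pose, the force and the opening at its end, in the units of the state.
- bot.get_obs(): the state, without advancing time (a new reading comes with each control period).
- read_camera(name): name is "scene" or "side" or "wrist"; returns the picture (400x640x3 uint8, blue, green, red); there is no depth.
- camera_params(name): a dict with "intrinsics" (3x3 intrinsics, pixels), "R" (3x3) and "t" (3): a world point X has camera coordinates R X + t; the wrist camera has in their place "tool_from_camera" (4x4, takes a point from camera to tool coordinates, whose origin is the TCP and whose axes are the flange's). Camera axes: x right, y down, z forward; pixel columns grow to the right and rows downward; lengths in mm; the calibration is good to about 2 mm. A picture is of the moment at which its call begins: read the wrist's pose just before it. camera_params takes no time and is no camera call.
- job.finish_job(): hands the job in, once; it reports no verdict.
The state is a dict: "time_s": time; "joints": joint angles; "joint_velocities": joint speeds; "joint_torque": joint torques, N m; "ee_pos": TCP position; "eef_rot": TCP orientation; "force": force on the tool from outside, world axes, zero at the start; "torque": the same for the moment, N m; "gripper_width": finger opening in mm.
Only numpy, scipy, OpenCV 4.12 (cv2) and the standard library are available. Lean on these libraries where they do the work, as an engineer would, in place of code of your own. Each camera call takes 0.05 s, during which the arm holds its last target.

## Working session

There is one attempt and no reset: what is moved stays moved. The work goes in short steps, Python scripts to look and compute and a shell command to move; the robot and the scene stay as the last step left them, time stands still between calls to the robot, and variables do not carry over. Pictures are saved under pics/ and viewed, and the job is handed in when it is done.

```bash
ls; mkdir -p pics
python3 - <<'E'
from bench import bot, read_camera, camera_params, job
import cv2
print(bot.get_obs())
for n in ["scene","side","wrist"]:
    p=camera_params(n);print(n,p)
    cv2.imwrite(f"pics/{n}0.png",read_camera(n))
E
```

```text
pics
{'time_s': 0.0, 'joints': array([ 1.21387079e+00,  8.79254369e-02,  1.37222706e+00, -4.13298160e-05,
        1.68359607e+00, -1.03067109e-01]), 'joint_velocities': array([-1.04711033e-03, -1.27253163e-04, -1.07955143e-03, -1.22695631e-03,
       -6.09616218e-05, -5.17706127e-04]), 'joint_torque': array([-2.28926720e-04, -3.40177917e+01, -3.02431226e+01,  7.18499604e-02,
        3.28727940e-02, -1.55641137e-04]), 'ee_pos': array([137.93726948, 531.86031274, 204.33413114]), 'eef_rot': array([-0.39763981, -3.11586895,  0.00331157]), 'force': array([-0.41895303,  0.45342915, -0.48735902]), 'torque': array([0.00235751, 0.01375463, 0.01661714]), 'gripper_width': 94.0331174944084}
scene {'intrinsics': array([[406.3053959 ,   0.        , 319.03862069],
       [  0.        , 406.3053959 , 198.01943927],
       [  0.        ,   0.        ,   1.        ]]), 'R': array([[ 0.89387021,  0.44812459, -0.01343113],
       [ 0.33468027, -0.68691816, -0.64508338],
       [-0.29830381,  0.57212569, -0.76399414]]), 't': array([-482.39216246, -139.58719165, 1549.54839472])}
side {'intrinsics': array(
[... 196 characters left out ...]
886],
       [ 0.14207036, -0.5787901 , -0.80300562],
       [-0.1740733 ,  0.78398309, -0.59587666]]), 't': array([-525.21475624,  -51.42802135, 1805.79762515])}
wrist {'intrinsics': array([[355.03021867,   0.        , 320.87229898],
       [  0.        , 355.03021867, 198.100139  ],
       [  0.        ,   0.        ,   1.        ]]), 'tool_from_camera': array([[ 9.67592233e-05, -9.68492360e-01, -2.49043249e-01,
         7.15180563e+01],
       [ 9.99999409e-01,  3.63394459e-04, -1.02466376e-03,
        -3.06293646e-02],
       [ 1.08287996e-03, -2.49043002e-01,  9.68491823e-01,
        -1.78892271e+02],
       [ 0.00000000e+00,  0.00000000e+00,  0.00000000e+00,
         1.00000000e+00]])}
```

View pics/scene0.png

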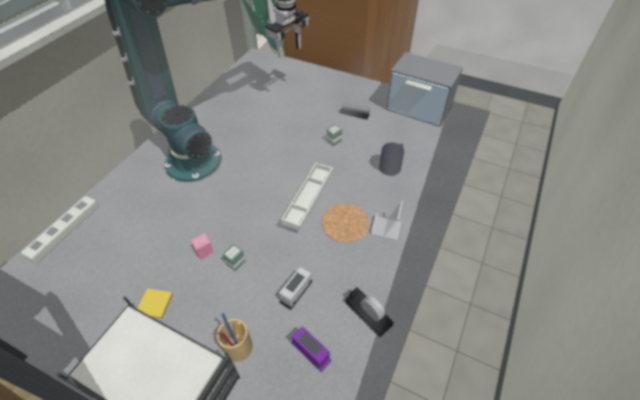

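View pics/side0.png

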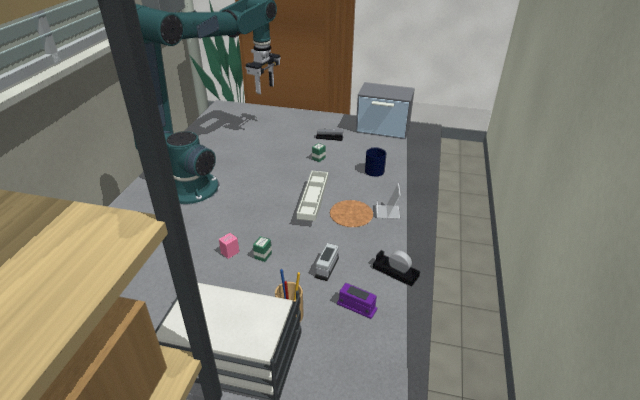

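View pics/wrist0.png

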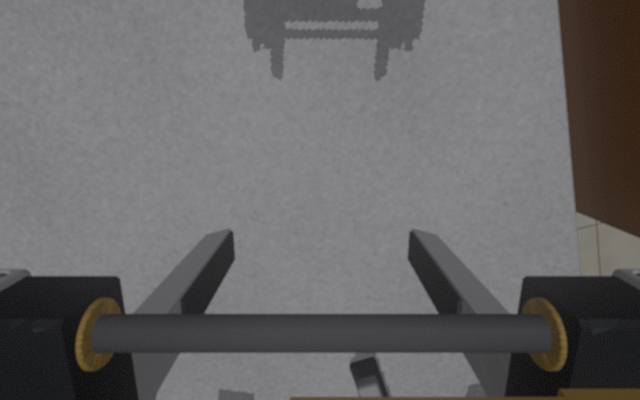

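The views show the tray at scene (307,196) and side (313,195), and the mat at scene (346,223). The silver punch is at scene (295,287). The green boxes are at scene (334,134) and (233,257). The purple punch and pink cube are the decoys. Next I'll measure positions.

```bash
cat > h.py <<'E'
import numpy as np, cv2
from scipy.spatial.transform import Rotation as Ro
from bench import bot, read_camera, camera_params, job
def cam(n,obs=None):
    p=camera_params(n);K=p["intrinsics"]
    if n!="wrist":
        R=p["R"];return K,R,p["t"]
    T=p["tool_from_camera"];Rt=Ro.from_rotvec(obs["eef_rot"]).as_matrix()
    Rw=Rt@T[:3,:3];tw=Rt@T[:3,3]+obs["ee_pos"]
    return K,Rw.T,-Rw.T@tw
def plane(c,px,z):
    K,R,t=c;px=np.atleast_2d(np.asarray(px,float))
    d=np.c_[px,np.ones(len(px))]@np.linalg.inv(K).T@R; o=-R.T@t
    return o+d*((z-o[2])/d[:,2])[:,None]
def proj(c,X):
    K,R,t=c;q=(np.atleast_2d(X)@R.T+t)@K.T;return q[:,:2]/q[:,2:]
def tri(c1,p1,c2,p2):
    P1=c1[0]@np.c_[c1[1],c1[2]];P2=c2[0]@np.c_[c2[1],c2[2]]
    X=cv2.triangulatePoints(P1,P2,np.float64(p1).reshape(2,1),np.float64(p2).reshape(2,1)).ravel();return X[:3]/X[3]
def snap(n,name,crop=None,s=1):
    o=bot.get_obs();im=read_camera(n)
    cv2.imwrite(f"pics/{name}_raw.png",im)
    return im,cam(n,o)
def blobs(m,amin=20):
    n,l,st,c=cv2.connectedComponentsWithStats(m.astype(np.uint8))
    return [(c[i].round(1),st[i,4],l==i) for i in range(1,n) if st[i,4]>=amin]
E
python3 - <<'E'
from h import *
for n in["scene","side"]:
    im=cv2.imread(f"pics/{n}0.png");c=cam(n)
    h=cv2.cvtColor(im,cv2.COLOR_BGR2HSV)
    H,S,V=cv2.split(h)
    print(n)
    for nm,m,z in[("cork",(H>5)&(H<20)&(S>110)&(V>120),3),("green",(H>60)&(H<90)&(S>50)&(V<190),31),("white",(S<45)&(V>175),50),("gray",(S<30)&(V>165),30)]:
        for b in blobs(m,40):
            if 200<b[0][0]<430 and 110<b[0][1]<330: print(nm,b[0],b[1],plane(c,b[0],z).round())
    x0,y0=(180,100) if n=="scene" else (200,100)
    cr=im[y0:y0+230,x0:x0+260];cv2.imwrite(f"pics/{n}z.png",cv2.resize(cr,None,fx=2.6,fy=2.6,interpolation=cv2.INTER_CUBIC)[:600,:])
E
```

```text
scene
green [233.3 257.6] 44 [[ 400. -301.   31.]]
white [334.  128.8] 40 [[429. 352.  50.]]
white [306.5 195.3] 1126 [[492.   3.  50.]]
white [378.7 225.6] 189 [[755.  -9.  50.]]
white [394.1 230.7] 154 [[805.  -6.  50.]]
white [232.  251.7] 98 [[ 394. -294.   50.]]
white [295.8 283.2] 205 [[ 618. -302.   50.]]
white [376.4 303.6] 74 [[ 846. -259.   50.]]
gray [334.1 128.6] 53 [[419. 375.  30.]]
gray [306.6 194.4] 1344 [[482.  21.  30.]]
gray [400.  209.9] 49 [[792.  97.  30.]]
gray [385.7 227.8] 450 [[775.   7.  30.]]
gray [232.2 251.7] 118 [[ 384. -285.   30.]]
gray [296.3 282.9] 258 [[ 612. -291.   30.]]
gray [376.2 304.3] 125 [[ 844. -251.   30.]]
side
cork [350.9 213.3] 865 [[642. -15.   3.]]
green [318.1 150. ] 79 [[429. 355.  31.]]
green [261.7 246.3] 157 [[ 397. -290.   31.]]
green [262.8 257.1] 52 [[ 417. -337.   31.]]
white [312.  194.9] 505 [[492.  -0.  50.]]
white [381.1 210.9] 110 [[752. -35.  50.]]
white [394.8 212.4] 91 [[800. -32.  50.]]
white [261.4 241.6] 60 [[ 396. -289.   50.]]
white [327.3 255.5] 112 [[ 618. -302.   50.]]
white [403. 255.] 60 [[ 848. -244.   50.]]
white [243.1 320.6] 4969 [[ 454. -601.   50.]]
gray [312.3 194.1] 605 [[485.  32.  30.]]
gray [381.2 210.8] 127 [[751.  -8.  30.]]
gray [394.5 212.4] 101 [[798.  -6.  30.]]
gray [261.5 241.4] 62 [[ 388. -267.   30.]]
gray [327.5 255.3] 124 [[ 614. -280.   30.]]
gray [403.4 255.5] 79 [[ 850. -224.   30.]]
gray [243.1 320.7] 5018 [[ 446. -586.   30.]]
```

View pics/sidez.png

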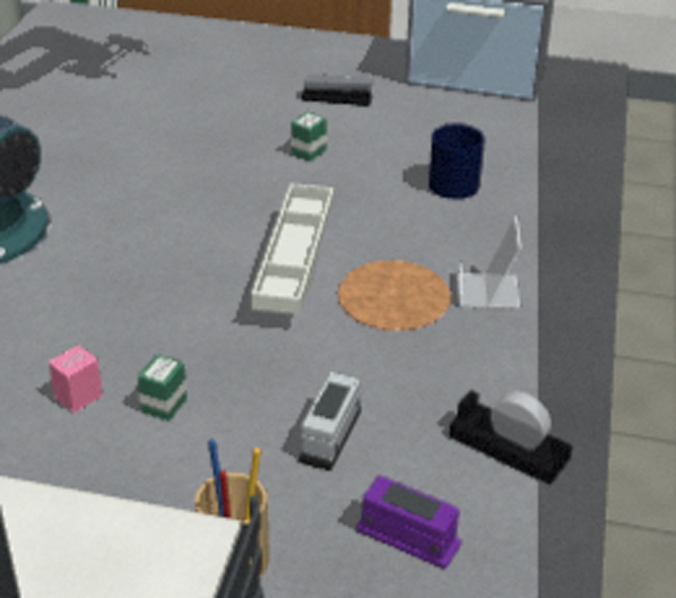

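View pics/scenez.png

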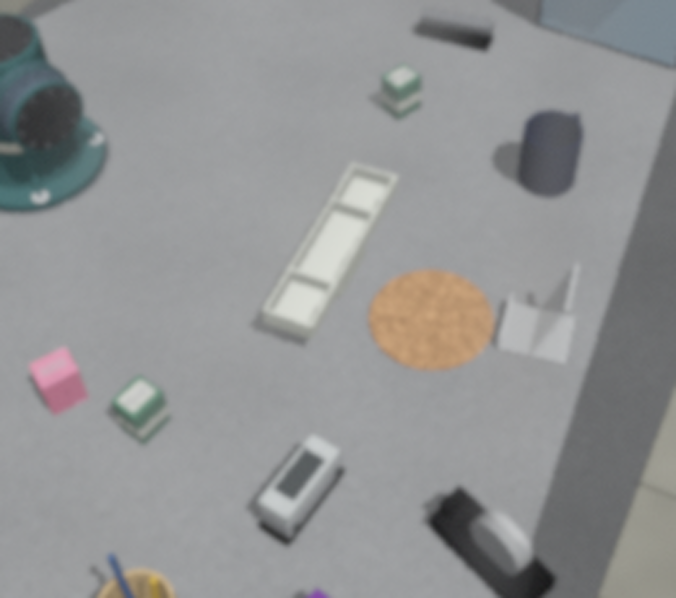

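Run:
```python
from h import *
# hand-read corners in the zoomed views
def un(l,x0,y0): return np.array(l)/2.6+[x0,y0]
s=cam("side");c=cam("scene")
print("tray rim",plane(s,un([(288,184),(333,187),(294,305),(252,294)],200,100),62).round())
print("tray rim scene",plane(c,un([(352,164),(398,178),(305,331),(262,314)],180,100),62).round())
print("punch top side",plane(s,un([(331,374),(360,378),(333,434),(303,426)],200,100),60).round())
print("punch top scene",plane(c,un([(311,436),(342,452),(291,533-14),(258,498)],180,100),60).round())
print("boxA side",plane(s,un([(293,118),(311,113),(327,121),(309,127)],200,100),62).round())
print("boxB side",plane(s,un([(139,375),(152,356),(186,364),(172,386)],200,100),62).round())
print("boxB scene",plane(c,un([(113,403),(138,379),(165,393),(140,420)],180,100),62).round())
print("mat scene",plane(c,un([(432,319)],180,100),3).round())
print("pencil", plane(s,un([(232,490)],200,100),100).round(), "phone",plane(s,un([(460,270),(460,305),(520,305),(517,275)],200,100),3).round())
print("mug top",plane(s,un([(457,138)],200,100),92).round(),"stapler",plane(s,un([(337,90)],200,100),25).round())
print("purple",plane(s,un([(410,505)],200,100),60).round(),"pink",plane(s,un([(75,360)],200,100),60).round())
```

```text
tray rim [[ 452.  140.   62.]
 [ 519.  148.   62.]
 [ 532. -142.   62.]
 [ 472. -132.   62.]]
tray rim scene [[ 455.  142.   62.]
 [ 523.  145.   62.]
 [ 532. -135.   62.]
 [ 473. -135.   62.]]
punch top side [[ 608. -260.   60.]
 [ 644. -259.   60.]
 [ 633. -360.   60.]
 [ 596. -356.   60.]]
punch top scene [[ 607. -257.   60.]
 [ 647. -260.   60.]
 [ 635. -355.   60.]
 [ 592. -349.   60.]]
boxA side [[410. 335.  62.]
 [435. 358.  62.]
 [467. 339.  62.]
 [442. 313.  62.]]
boxB side [[ 381. -319.   62.]
 [ 385. -282.   62.]
 [ 431. -286.   62.]
 [ 427. -328.   62.]]
boxB scene [[ 384. -320.   62.]
 [ 391. -280.   62.]
 [ 430. -283.   62.]
 [ 425. -325.   62.]]
mat scene [[646. -11.   3.]]
pencil [[ 556. -505.  100.]] phone [[727.  66.   3.]
 [738. -15.   3.]
 [820.   5.   3.]
 [809.  73.   3.]]
mug top [[686. 286.  92.]] stapler [[446. 514.  25.]]
purple [[ 738. -446.   60.]] pink [[ 294. -310.   60.]]
```

```bash
python3 -m creep '[{"gripper":1,"translation":[-0.15,-0.13,0],"twist":0},{"gripper":1,"translation":[-0.3,-0.265,0],"twist":0},{"gripper":1,"translation":[-0.3,-0.265,0],"twist":0},{"gripper":1,"translation":[-0.3,-0.265,0],"twist":0},{"gripper":1,"translation":[-0.3,-0.265,0],"twist":0},{"gripper":1,"translation":[-0.3,-0.265,0],"twist":0},{"gripper":1,"translation":[-0.3,-0.265,0],"twist":0},{"gripper":1,"translation":[-0.3,-0.265,0],"twist":0},{"gripper":1,"translation":[-0.3,-0.265,0],"twist":0},{"gripper":1,"translation":[-0.3,-0.265,0],"twist":0},{"gripper":1,"translation":[-0.3,-0.265,0],"twist":0},{"gripper":1,"translation":[-0.3,-0.265,0],"twist":0},{"gripper":1,"translation":[-0.3,-0.265,0],"twist":0},{"gripper":1,"translation":[-0.3,-0.265,0],"twist":0},{"gripper":1,"translation":[-0.3,-0.265,0],"twist":0},{"gripper":1,"translation":[-0.3,-0.265,0],"twist":0},{"gripper":1,"translation":[0,0,0],"twist":0}]'
```

```text
time_s: 1.57
ee_pos: [496.1, -3.6, 197.6]
eef_rot: [-0.383, -3.114, 0.011]
force: [-0.3, 0.9, -0.2]
gripper_width: 94.0
```

```bash
python3 -m creep '[{"gripper":1,"translation":[0,0,0],"twist":0.079},{"gripper":1,"translation":[0,0,0],"twist":0.079},{"gripper":1,"translation":[0,0,0],"twist":0.079},{"gripper":1,"translation":[0,0,0],"twist":0.079},{"gripper":1,"translation":[0,0,0],"twist":0.079},{"gripper":1,"translation":[0,0,0],"twist":0.079},{"gripper":1,"translation":[0,0,0],"twist":0.079},{"gripper":1,"translation":[0,0,0],"twist":0.079},{"gripper":1,"translation":[0,0,0],"twist":0.079},{"gripper":1,"translation":[0,0,0],"twist":0.079},{"gripper":1,"translation":[0,0,0],"twist":0}]'
```

```text
time_s: 2.48
ee_pos: [491.7, -1.8, 191.9]
eef_rot: [-2.128, -2.295, 0.021]
force: [0.2, 0.5, 0.3]
gripper_width: 94.3
```

```bash
cat >> h.py <<'E'
def yaw(o):
    y=Ro.from_rotvec(o["eef_rot"]).as_matrix()[:,1];return np.degrees(np.arctan2(y[1],y[0]))
E
python3 - <<'E'
from h import *
o=bot.get_obs();print(yaw(o),o["joints"].round(2))
im,c=snap("wrist","w1")
E
```

```text
4.345220038974802 [-0.12 -0.03  1.51 -0.    1.67 -0.19]
```

View pics/w1_raw.png

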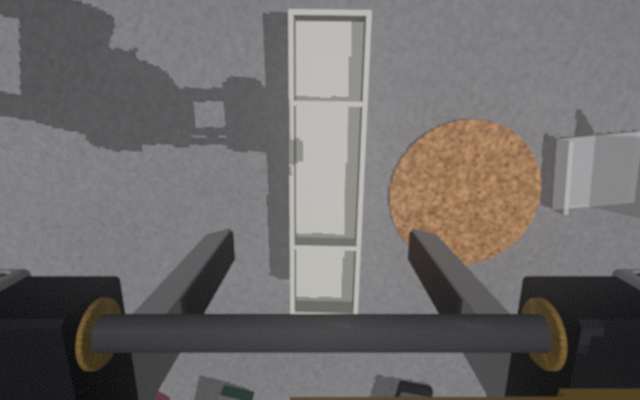

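The wrist view shows the whole tray. Its dividers are at rows 103 and 246, and its rim runs along columns 290–370. The mat is centred near (465,191).

Run:
```python
from h import *
im=cv2.imread("pics/w1_raw.png");o=bot.get_obs();c=cam("wrist",o)
P=plane(c,[(289,11),(371,11),(289.5,104),(367,104),(291.5,246),(360,246)],62);print(P.round(1))
print("mid of dividers",P[2:].mean(0).round(1))
for i in(0,2,4):print(np.linalg.norm(P[i]-P[i+1]).round(1))
L=(P[2]+P[3]-P[4]-P[5]);print("long axis",np.degrees(np.arctan2(L[1],L[0])),np.linalg.norm(L)/2,"edges",[np.degrees(np.arctan2(*(P[a]-P[b])[[1,0]])).round(2) for a,b in((0,4),(1,5))])
H,S,V=cv2.split(cv2.cvtColor(im,cv2.COLOR_BGR2HSV))
m=((H>5)&(H<22)&(S>80)).astype(np.uint8);m[280:]=0
k=max(cv2.findContours(cv2.morphologyEx(m,cv2.MORPH_CLOSE,np.ones((5,5))),0,2)[0],key=cv2.contourArea)[:,0]
k=k[(k[:,1]<200)|(k[:,0]>460)]
Q=plane(c,k,3)[:,:2];A=np.c_[Q,np.ones(len(Q))];s=np.linalg.lstsq(A,(Q**2).sum(1),rcond=None)[0]
print("mat",s[:2]/2,"r",np.sqrt(s[2]+(s[:2]**2).sum()/4))
```

```text
[[452.9 140.5  62. ]
 [517.5 145.4  62. ]
 [457.5  69.5  62. ]
 [522.4  74.7  62. ]
 [466.7 -58.2  62. ]
 [530.2 -52.6  62. ]]
mid of dividers [494.2   8.3  62. ]
64.8
65.1
63.7
long axis 93.84675946519414 127.75436620649451 edges [np.float64(93.97), np.float64(93.67)]
mat [641.21417988  -9.27330924] r 78.4766006547533
```

```bash
cat >> h.py <<'E'
def rel(p,yw=None):
    o=bot.get_obs();R=Ro.from_rotvec(o["eef_rot"]).as_matrix()
    print("t",round(o["time_s"],2),"pos",o["ee_pos"].round(1),"yaw",round(yaw(o),2),"tilt z",R[:,2].round(3),"w",round(o["gripper_width"],1),"F",o["force"].round(1))
    print("tool shift /100:",(R.T@(np.array(p)-o["ee_pos"])/100).round(3), "" if yw is None else "twist/90: %.3f"%(-(((yw-yaw(o))+90)%180-90)/90))
E
python3 -c "
from h import *;rel([494.5,7,38],3.9)"
```

```text
t 2.53 pos [491.6  -1.8 191.9] yaw 4.59 tilt z [-0.018 -0.002 -1.   ] w 94.1 F [0.1 0.6 0.1]
tool shift /100: [0.086 0.064 1.538] twist/90: 0.008
```

```bash
python3 -m creep '[{"gripper":1,"translation":[0.04,0.03,0.3],"twist":0},{"gripper":1,"translation":[0.04,0.03,0.4],"twist":0.008},{"gripper":1,"translation":[0,0,0.4],"twist":0},{"gripper":1,"translation":[0,0,0.3],"twist":0}]'; python3 -c "
from h import *;rel([494.5,7,38],3.9)"
```

```text
time_s: 2.87
ee_pos: [502.7, 7.3, 58.2]
eef_rot: [2.124, 2.305, 0.002]
force: [0.1, -0.7, 0.3]
gripper_width: 94.2
t 2.87 pos [502.7   7.3  58.2] yaw 4.69 tilt z [ 0.006 -0.004 -1.   ] w 94.2 F [ 0.1 -0.7  0.3]
tool shift /100: [ 0.005 -0.083  0.202] twist/90: 0.009
```

```bash
python3 -m creep '[{"gripper":1,"translation":[0,-0.08,0],"twist":0.009},{"gripper":1,"translation":[0,0,0.1],"twist":0},{"gripper":1,"translation":[0,0,0.07],"twist":0},{"gripper":1,"translation":[0,0,0],"twist":0}]'; python3 -c "
from h import *;rel([494.5,7,38],3.9)"
```

```text
time_s: 3.2
ee_pos: [488.5, 7.9, 34.8]
eef_rot: [-2.134, -2.3, 0.01]
force: [-0.5, 0.9, -0.3]
gripper_width: 93.9
t 3.2 pos [488.5   7.9  34.8] yaw 4.28 tilt z [-0.007 -0.002 -1.   ] w 93.9 F [-0.5  0.9 -0.3]
tool shift /100: [-0.013  0.059 -0.033] twist/90: 0.004
```

```bash
python3 -m creep '[{"gripper":1,"translation":[0,0.04,-0.03],"twist":0.004},{"gripper":1,"translation":[0,0,0],"twist":0}]'; python3 -c "
from h import *;rel([494.5,7,38],3.9)"
```

```text
time_s: 3.37
ee_pos: [494.7, 8.0, 40.8]
eef_rot: [2.143, 2.296, -0.005]
force: [1.1, 0.4, -0.6]
gripper_width: 93.9
t 3.37 pos [494.7   8.   40.8] yaw 3.94 tilt z [-0.002 -0.003 -1.   ] w 93.9 F [ 1.1  0.4 -0.6]
tool shift /100: [-0.01  -0.003  0.028] twist/90: 0.000
```

```bash
python3 -m creep '[{"gripper":0.72,"translation":[0,0,0.02],"twist":0},{"gripper":0.72,"translation":[0,0,0],"twist":0},{"gripper":0.6,"translation":[0,0,0],"twist":0},{"gripper":0.4,"translation":[0,0,0],"twist":0},{"gripper":0.4,"translation":[0,0,0],"twist":0},{"gripper":0.4,"translation":[0,0,0],"twist":0}]'; python3 -c "
from h import *;rel([494.5,7,38],3.9)"
```

```text
time_s: 3.87
ee_pos: [498.8, 7.5, 43.8]
eef_rot: [2.138, 2.291, 0.003]
force: [0.4, -0.1, -1.4]
gripper_width: 66.0
t 3.87 pos [498.8   7.5  43.8] yaw 3.96 tilt z [ 0.007 -0.004 -1.   ] w 66.0 F [ 0.4 -0.1 -1.4]
tool shift /100: [-0.001 -0.043  0.058] twist/90: 0.001
```

Run:
```python
from h import *
for i in range(4):
    im=read_camera("side" if i==3 else "wrist");o=bot.get_obs();print(o["ee_pos"].round(1),yaw(o).round(2),Ro.from_rotvec(o["eef_rot"]).as_matrix()[:,2].round(3),o["force"].round(1))
    cv2.imwrite(f"pics/g{i}.png",im)
x=cv2.imread("pics/g3.png")[150:290,240:440];cv2.imwrite("pics/g3z.png",cv2.resize(x,None,fx=4,fy=4,interpolation=2))
```

```text
[498.8   7.4  43.8] 3.96 [ 0.007 -0.004 -1.   ] [ 0.3  0.7 -0.1]
[498.8   7.5  43.8] 3.96 [ 0.007 -0.004 -1.   ] [ 0.7 -0.6 -0.3]
[498.8   7.5  43.8] 3.96 [ 0.007 -0.004 -1.   ] [ 0.3  0.5 -1. ]
[498.8   7.5  43.8] 3.96 [ 0.007 -0.004 -1.   ] [ 0.6  0.2 -0.3]
```

View pics/g3z.png

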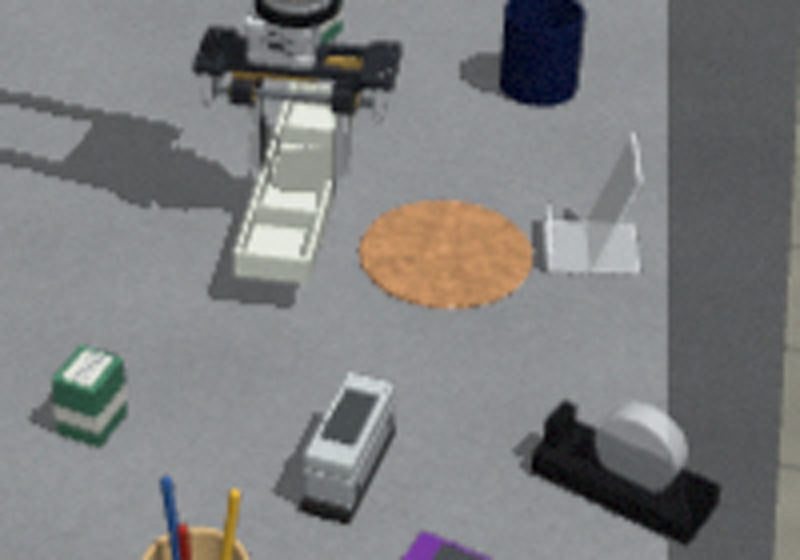

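View pics/g2.png

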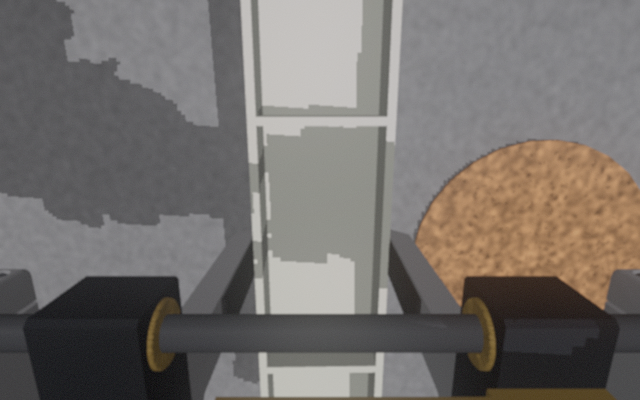

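Run:
```python
from h import *
o=bot.get_obs();c=cam("wrist",o)
for z in(62,64,66,68):
    P=plane(c,[(325,121),(320.5,370),(249,121),(399,121)],z);print(z,np.linalg.norm(P[0]-P[1]).round(1),np.linalg.norm(P[2]-P[3]).round(1),P[:2].mean(0).round(1))
```

```text
62 130.4 66.3 [500.    8.1  62. ]
64 128.8 65.5 [499.9   9.   64. ]
66 127.1 64.6 [499.8   9.9  66. ]
68 125.5 63.8 [499.7  10.8  68. ]
```

```bash
python3 -m creep '[{"gripper":0.4,"translation":[0,0,-0.1],"twist":0},{"gripper":0.4,"translation":[0,0,-0.2],"twist":0},{"gripper":0.4,"translation":[0,0,-0.1],"twist":0},{"gripper":0.4,"translation":[0,0,0],"twist":0},{"gripper":0.4,"translation":[0,0,0],"twist":0}]'; python3 -c "
from h import *;rel([639,-9,80],3.9)"
```

```text
time_s: 4.48
ee_pos: [497.1, 7.9, 85.0]
eef_rot: [2.14, 2.293, -0.0]
force: [-0.4, 0.1, -1.7]
gripper_width: 65.8
t 4.48 pos [497.1   7.9  85. ] yaw 3.96 tilt z [ 0.003 -0.003 -1.   ] w 65.8 F [-0.4  0.1 -1.7]
tool shift /100: [-0.266  1.404  0.056] twist/90: 0.001
```

```bash
python3 -m creep '[{"gripper":0.4,"translation":[-0.03,0.1,0],"twist":0},{"gripper":0.4,"translation":[-0.06,0.25,0],"twist":0},{"gripper":0.4,"translation":[-0.06,0.35,0],"twist":0},{"gripper":0.4,"translation":[-0.06,0.35,0],"twist":0},{"gripper":0.4,"translation":[-0.04,0.2,0],"twist":0},{"gripper":0.4,"translation":[-0.02,0.1,0],"twist":0},{"gripper":0.4,"translation":[0,0.02,0],"twist":0},{"gripper":0.4,"translation":[0,0,0],"twist":0},{"gripper":0.4,"translation":[0,0,0],"twist":0}]'; python3 -c "
from h import *;rel([639,-9,60],3.9)"
```

```text
time_s: 5.23
ee_pos: [641.8, -11.3, 75.5]
eef_rot: [-2.142, -2.295, 0.009]
force: [-1.0, -0.3, -1.7]
gripper_width: 65.8
t 5.23 pos [641.8 -11.3  75.5] yaw 3.95 tilt z [-0.005 -0.003 -1.   ] w 65.8 F [-1.  -0.3 -1.7]
tool shift /100: [ 0.025 -0.026  0.155] twist/90: 0.001
```

```bash
python3 -m creep '[{"gripper":0.4,"translation":[0.02,-0.02,0.06],"twist":0},{"gripper":0.4,"translation":[0,0,0.08],"twist":0},{"gripper":0.4,"translation":[0,0,0.05],"twist":0},{"gripper":0.4,"translation":[0,0,0],"twist":0},{"gripper":0.4,"translation":[0,0,0],"twist":0}]'
python3 - <<'E'
from h import *
rel([639,-9,46],3.9)
im,c=snap("side","p1")
cv2.imwrite("pics/p1z.png",cv2.resize(im[130:280,260:460],None,fx=4,fy=4,interpolation=2))
E
```

```text
time_s: 5.65
ee_pos: [635.3, -8.5, 53.3]
eef_rot: [-2.139, -2.293, 0.013]
force: [0.6, 0.1, -1.0]
gripper_width: 65.8
t 5.65 pos [635.3  -8.5  53.3] yaw 3.98 tilt z [-0.01  -0.002 -1.   ] w 65.8 F [ 0.6  0.1 -1. ]
tool shift /100: [-0.007  0.037  0.073] twist/90: 0.001
```

View pics/p1z.png

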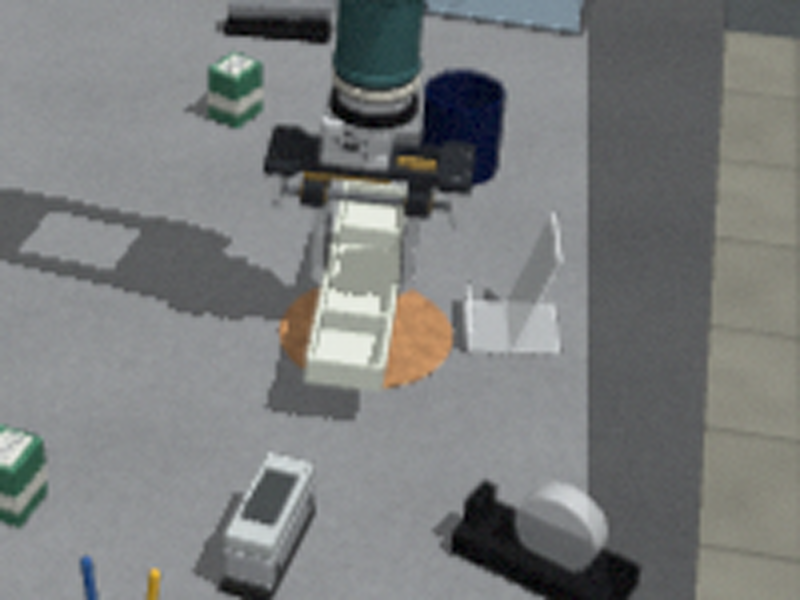

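The tray is held level over the mat, clear of the phone stand. I'll lower it slowly.

```bash
python3 -m creep '[{"gripper":0.4,"translation":[0,0.015,0.025],"twist":0},{"gripper":0.4,"translation":[0,0,0.02],"twist":0},{"gripper":0.4,"translation":[0,0,0.01],"twist":0},{"gripper":0.4,"translation":[0,0,0],"twist":0}]'; python3 -c "
from h import *;rel([639,-9,46],3.9)"
```

```text
time_s: 6.03
ee_pos: [637.2, -8.4, 48.5]
eef_rot: [-2.14, -2.294, 0.011]
force: [-0.8, -0.1, -1.1]
gripper_width: 65.9
t 6.03 pos [637.2  -8.4  48.5] yaw 3.99 tilt z [-0.008 -0.003 -1.   ] w 65.9 F [-0.8 -0.1 -1.1]
tool shift /100: [-0.007  0.017  0.025] twist/90: 0.001
```

```bash
python3 -m creep '[{"gripper":0.4,"translation":[0,0,0.015],"twist":0},{"gripper":0.4,"translation":[0,0,0.01],"twist":0},{"gripper":0.4,"translation":[0,0,0],"twist":0}]';  python3 -m creep '[{"gripper":0.4,"translation":[0,0,0.015],"twist":0},{"gripper":0.4,"translation":[0,0,0],"twist":0}]'
```

```text
time_s: 6.28
ee_pos: [637.8, -8.4, 47.4]
eef_rot: [-2.141, -2.295, 0.01]
force: [0.3, -0.1, -2.2]
gripper_width: 66.1
time_s: 6.45
ee_pos: [638.4, -8.4, 47.5]
eef_rot: [-2.142, -2.296, 0.008]
force: [-0.4, 0.2, -1.2]
gripper_width: 65.9
```

```bash
python3 -m creep '[{"gripper":0.4,"translation":[0,0,0.03],"twist":0},{"gripper":0.4,"translation":[0,0,0.02],"twist":0}]';  python3 -m creep '[{"gripper":0.4,"translation":[0,0,0.03],"twist":0},{"gripper":0.4,"translation":[0,0,0.01],"twist":0}]'
```

```text
time_s: 6.62
ee_pos: [638.8, -8.4, 47.0]
eef_rot: [2.142, 2.297, -0.006]
force: [-4.0, 0.9, 6.8]
gripper_width: 65.9
time_s: 6.78
ee_pos: [639.2, -8.5, 47.1]
eef_rot: [2.141, 2.296, -0.004]
force: [0.2, -0.2, -1.9]
gripper_width: 65.8
```

```bash
python3 -m creep '[{"gripper":0.4,"translation":[0,0,0.02],"twist":0},{"gripper":0.72,"translation":[0,0,0.01],"twist":0},{"gripper":0.8,"translation":[0,0,0],"twist":0},{"gripper":1,"translation":[0,0,0],"twist":0},{"gripper":1,"translation":[0,0,0],"twist":0}]'; python3 -c "
from h import *;rel([639,-9,46],3.9)"
```

```text
time_s: 7.2
ee_pos: [640.1, -8.7, 45.2]
eef_rot: [2.139, 2.294, -0.002]
force: [-0.0, 0.9, 0.0]
gripper_width: 84.2
t 7.2 pos [640.1  -8.7  45.2] yaw 4.0 tilt z [ 0.003 -0.004 -1.   ] w 84.2 F [-0.   0.9  0. ]
tool shift /100: [-0.002 -0.011 -0.008] twist/90: 0.001
```

Released. I'll go straight up and look.

```bash
python3 -m creep '[{"gripper":1,"translation":[0,0,0],"twist":0},{"gripper":1,"translation":[0,0,-0.1],"twist":0},{"gripper":1,"translation":[0,0,-0.3],"twist":0},{"gripper":1,"translation":[0,0,-0.4],"twist":0},{"gripper":1,"translation":[0,0,-0.4],"twist":0},{"gripper":1,"translation":[0,0,-0.2],"twist":0},{"gripper":1,"translation":[0,0,0],"twist":0},{"gripper":1,"translation":[0,0,0],"twist":0}]'
python3 - <<'E'
from h import *
rel([640,-9,190],3.9)
im,c=snap("wrist","w2")
im,c=snap("side","s2")
E
```

```text
time_s: 7.87
ee_pos: [638.0, -8.1, 188.5]
eef_rot: [-2.142, -2.296, 0.009]
force: [-0.4, 0.0, -0.4]
gripper_width: 94.2
t 7.87 pos [638.   -8.1 188.5] yaw 3.99 tilt z [-0.005 -0.003 -1.   ] w 94.2 F [-0.4  0.  -0.4]
tool shift /100: [-0.01   0.02  -0.015] twist/90: 0.001
```

View pics/w2_raw.png

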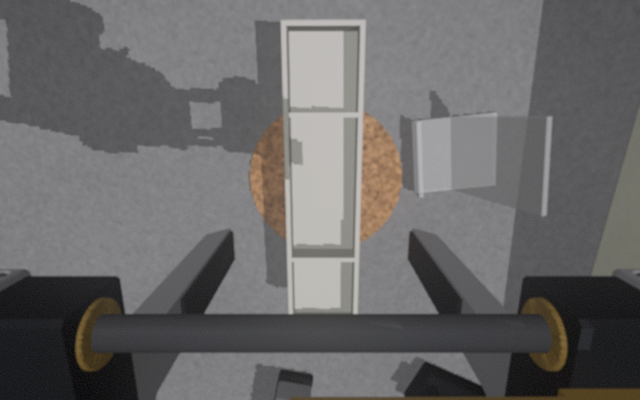

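View pics/s2_raw.png

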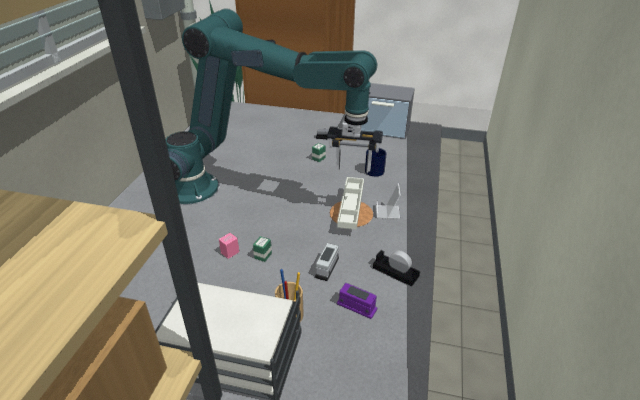

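The tray stands upright across the mat in the wrist view, with dividers at rows 114 and 259. I'll measure its pose and the mat's.

Run:
```python
from h import *
im=cv2.imread("pics/w2_raw.png");o=bot.get_obs();c=cam("wrist",o)
P=plane(c,[(281,20),(365,20),(284,114.5),(362,114.5),(286.5,259.5),(358,259.5)],65);print(P.round(1))
print("mid of dividers",P[2:].mean(0).round(1)); L=P[2]+P[3]-P[4]-P[5]
for i in(0,2,4):print(np.linalg.norm(P[i]-P[i+1]).round(1))
print(np.degrees(np.arctan2(L[1],L[0])),np.linalg.norm(L)/2)
H,S,V=cv2.split(cv2.cvtColor(im,cv2.COLOR_BGR2HSV))
m=((H>5)&(H<22)&(S>80)).astype(np.uint8);m[245:]=0;m[:,:245]=0;m[:,410:]=0
k=cv2.findContours(cv2.morphologyEx(m,cv2.MORPH_CLOSE,np.ones((5,5))),0,1)[0]
k=np.vstack([q for q in k if len(q)>30])[:,0]
k=k[(k[:,0]<280)|(k[:,0]>368)]
Q=plane(c,k,3)[:,:2];A=np.c_[Q,np.ones(len(Q))];s=np.linalg.lstsq(A,(Q**2).sum(1),rcond=None)[0]
print("mat",s[:2]/2,"r",np.sqrt(s[2]+(s[:2]**2).sum()/4))
```

```text
[[596.4 125.9  65. ]
 [661.3 130.3  65. ]
 [601.8  54.8  65. ]
 [666.   59.3  65. ]
 [609.8 -74.4  65. ]
 [675.1 -69.6  65. ]]
mid of dividers [638.2  -7.5  65. ]
65.0
64.3
65.5
93.7755388677228 129.36836923609332
mat [640.93956906  -9.77896253] r 77.91352238327386
```

```bash
python3 -m creep '[{"gripper":1,"translation":[-0.15,0,0],"twist":0},{"gripper":1,"translation":[-0.4,-0.03,0],"twist":0},{"gripper":1,"translation":[-0.4,-0.06,0],"twist":0},{"gripper":1,"translation":[-0.4,-0.06,0],"twist":0},{"gripper":1,"translation":[-0.4,-0.06,0],"twist":0},{"gripper":1,"translation":[-0.4,-0.06,0],"twist":0},{"gripper":1,"translation":[-0.4,-0.06,0],"twist":0},{"gripper":1,"translation":[-0.3,-0.04,0],"twist":0.06},{"gripper":1,"translation":[-0.1,-0.02,0],"twist":0.06},{"gripper":1,"translation":[0,0,0],"twist":0},{"gripper":1,"translation":[0,0,0],"twist":0}]'
python3 - <<'E'
from h import *
rel([620,-307,150],-7)
im,c=snap("wrist","w3")
E
```

```text
time_s: 8.88
ee_pos: [603.8, -320.9, 154.3]
eef_rot: [-2.321, -2.048, 0.049]
force: [-0.1, 1.4, -0.1]
gripper_width: 93.7
t 8.88 pos [ 603.8 -320.9  154.3] yaw -7.13 tilt z [-0.054  0.014 -0.998] w 93.7 F [-0.1  1.4 -0.1]
tool shift /100: [0.158 0.146 0.036] twist/90: -0.001
```

View pics/w3_raw.png

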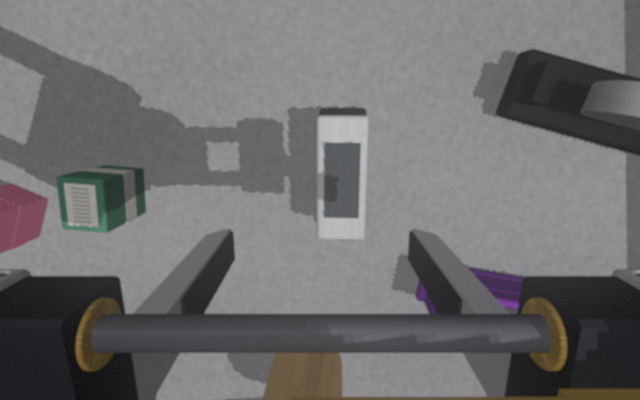

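The wrist view shows the punch's top face at cols 318–367 and rows 117–238. The green box_b is at (100,198). Both decoys are clear of the grasp.

Run:
```python
from h import *
o=bot.get_obs();c=cam("wrist",o)
im=cv2.imread("pics/w3_raw.png");H,S,V=cv2.split(cv2.cvtColor(im,cv2.COLOR_BGR2HSV))
m=(V>150)&(S<40);m[:90]=0;m[245:]=0;m[:,:300]=0;m[:,385:]=0
for b in blobs(m,300):
    k=np.argwhere(b[2])[:,::-1].astype(np.float32);print(b[0],b[1])
    Q=plane(c,k,60)[:,:2].astype(np.float32);r=cv2.minAreaRect(Q);print(r)
P=plane(c,[(318,116),(367,116),(365,238),(319,238)],60);print(P.round(1),P.mean(0))
print("pencil holder?",plane(c,[(265,395),(340,395),(285,352)],100).round())
print("box",plane(c,[(60,180),(107,170),(103,232),(65,227)],62).round())
```

```text
[344.  174.3] 3224
((617.5592041015625, -305.8665771484375), (98.74844360351562, 38.14994430541992), 82.84716033935547)
[[ 604.9 -254.6   60. ]
 [ 641.2 -259.1   60. ]
 [ 630.7 -354.9   60. ]
 [ 593.5 -351.1   60. ]] [ 617.56088164 -304.91762321   60.        ]
pencil holder? [[ 538. -464.  100.]
 [ 598. -468.  100.]
 [ 560. -426.  100.]]
box [[ 390. -279.   62.]
 [ 432. -276.   62.]
 [ 414. -326.   62.]
 [ 382. -319.   62.]]
```

```bash
python3 -m creep '[{"gripper":1,"translation":[0.1,0.1,0],"twist":0},{"gripper":1,"translation":[0.05,0.05,0.1],"twist":0},{"gripper":1,"translation":[0,0,0.2],"twist":0},{"gripper":1,"translation":[0,0,0.1],"twist":0},{"gripper":1,"translation":[0,0,0],"twist":0},{"gripper":1,"translation":[0,0,0],"twist":0}]'; python3 -c "
from h import *
rel([618,-305.5,34],-7.15)"
```

```text
time_s: 9.43
ee_pos: [622.7, -296.0, 109.1]
eef_rot: [-2.3, -2.066, 0.047]
force: [-0.2, 0.7, -0.4]
gripper_width: 93.7
t 9.43 pos [ 622.7 -296.   109.1] yaw -6.13 tilt z [-0.056  0.017 -0.998] w 93.7 F [-0.2  0.7 -0.4]
tool shift /100: [-0.108  0.007  0.751] twist/90: 0.011
```

```bash
python3 -m creep '[{"gripper":1,"translation":[-0.1,0,-0.1],"twist":0.011},{"gripper":1,"translation":[0,0,-0.2],"twist":0},{"gripper":1,"translation":[0,0,-0.2],"twist":0},{"gripper":1,"translation":[0,0,-0.2],"twist":0},{"gripper":1,"translation":[0,0,-0.2],"twist":0},{"gripper":1,"translation":[0,0,-0.1],"twist":0},{"gripper":1,"translation":[0,0,0],"twist":0}]'; python3 -c "
from h import *
rel([618,-305.5,34],-7.15)"
python3 -m creep '[{"gripper":1,"translation":[0,0,0.4],"twist":0},{"gripper":1,"translation":[0,0,0.4],"twist":0},{"gripper":1,"translation":[0,0,0.4],"twist":0}]'; python3 -c "
from h import *
rel([618,-305.5,34],-7.15)"
```

```text
time_s: 10.02
ee_pos: [629.3, -302.4, 214.6]
eef_rot: [-2.309, -2.055, 0.048]
force: [0.7, 0.0, -0.2]
gripper_width: 93.9
t 10.02 pos [ 629.3 -302.4  214.6] yaw -6.64 tilt z [-0.056  0.017 -0.998] w 93.9 F [ 0.7  0.  -0.2]
tool shift /100: [-0.063 -0.004  1.809] twist/90: 0.006
time_s: 10.27
ee_pos: [631.6, -304.1, 108.8]
eef_rot: [-2.331, -2.078, 0.031]
force: [-0.2, -1.2, -0.3]
gripper_width: 94.1
t 10.27 pos [ 631.6 -304.1  108.8] yaw -6.57 tilt z [-0.027  0.    -1.   ] w 94.1 F [-0.2 -1.2 -0.3]
tool shift /100: [-0.027 -0.114  0.751] twist/90: 0.006
```

```bash
python3 -m creep '[{"gripper":1,"translation":[0,-0.05,0],"twist":0},{"gripper":1,"translation":[0,0,0],"twist":0},{"gripper":1,"translation":[0,0,0],"twist":0}]'; python3 -c "
from h import *
rel([618,-305.5,34],-7.15)"
```

```text
time_s: 10.52
ee_pos: [619.7, -299.0, 96.1]
eef_rot: [-2.313, -2.065, 0.042]
force: [-0.5, 0.6, 0.6]
gripper_width: 94.0
t 10.52 pos [ 619.7 -299.    96.1] yaw -6.49 tilt z [-0.047  0.012 -0.999] w 94.0 F [-0.5  0.6  0.6]
tool shift /100: [-0.07   0.021  0.62 ] twist/90: 0.007
```

```bash
python3 -m creep '[{"gripper":1,"translation":[-0.05,0.1,-0.03],"twist":0},{"gripper":1,"translation":[-0.05,0.14,0],"twist":0},{"gripper":1,"translation":[-0.05,0.14,0],"twist":0},{"gripper":1,"translation":[-0.05,0.14,0],"twist":0},{"gripper":1,"translation":[-0.05,0.14,0],"twist":0},{"gripper":1,"translation":[0,0,0],"twist":0},{"gripper":1,"translation":[0,0,0],"twist":0}]'; python3 -c "
from h import *
rel([618,-305.5,34],-7.15)"
python3 -m creep '[{"gripper":1,"translation":[0.13,-0.38,0],"twist":0},{"gripper":1,"translation":[0.13,-0.38,0],"twist":0},{"gripper":1,"translation":[0,0,0],"twist":0},{"gripper":1,"translation":[0,0,0],"twist":0}]'; python3 -c "
from h import *
rel([618,-305.5,34],-7.15)"
```

```text
time_s: 11.1
ee_pos: [691.7, -336.1, 117.7]
eef_rot: [-2.333, -2.083, 0.029]
force: [-0.1, -0.8, 0.1]
gripper_width: 94.0
t 11.1 pos [ 691.7 -336.1  117.7] yaw -6.49 tilt z [-0.023 -0.002 -1.   ] w 94.0 F [-0.1 -0.8  0.1]
tool shift /100: [ 0.225 -0.747  0.854] twist/90: 0.007
time_s: 11.43
ee_pos: [613.5, -298.8, 108.8]
eef_rot: [-2.321, -2.072, 0.037]
force: [0.2, -0.7, 1.0]
gripper_width: 94.0
t 11.43 pos [ 613.5 -298.8  108.8] yaw -6.47 tilt z [-0.038  0.007 -0.999] w 94.0 F [ 0.2 -0.7  1. ]
tool shift /100: [-0.063  0.081  0.745] twist/90: 0.008
```

```bash
python3 -m creep '[{"gripper":1,"translation":[0.13,-0.39,-0.05],"twist":0},{"gripper":1,"translation":[0.13,-0.39,0],"twist":0},{"gripper":1,"translation":[0.13,-0.39,0],"twist":0},{"gripper":1,"translation":[0,0,0],"twist":0}]'; python3 -c "
from h import *
rel([618,-305.5,34],-7.15)"
python3 -m creep '[{"gripper":1,"translation":[-0.03,0.1,0],"twist":0},{"gripper":1,"translation":[-0.05,0.14,0],"twist":0},{"gripper":1,"translation":[-0.05,0.14,0],"twist":0},{"gripper":1,"translation":[-0.05,0.14,0],"twist":0},{"gripper":1,"translation":[-0.05,0.14,0],"twist":0},{"gripper":1,"translation":[-0.05,0.14,0],"twist":0},{"gripper":1,"translation":[-0.05,0.14,0],"twist":0},{"gripper":1,"translation":[-0.05,0.1,0],"twist":0},{"gripper":1,"translation":[0,0.05,0],"twist":0},{"gripper":1,"translation":[0,0,0],"twist":0},{"gripper":1,"translation":[0,0,0],"twist":0}]'; python3 -c "
from h import *
rel([618,-305.5,34],-7.15)"
```

```text
time_s: 11.77
ee_pos: [499.1, -245.4, 113.7]
eef_rot: [-2.314, -2.067, 0.041]
force: [0.6, 0.1, -0.8]
gripper_width: 94.0
t 11.77 pos [ 499.1 -245.4  113.7] yaw -6.44 tilt z [-0.045  0.011 -0.999] w 94.0 F [ 0.6  0.1 -0.8]
tool shift /100: [-0.468  1.284  0.735] twist/90: 0.008
time_s: 12.68
ee_pos: [635.8, -312.0, 134.4]
eef_rot: [2.331, 2.082, -0.013]
force: [0.4, -0.6, 0.1]
gripper_width: 93.7
t 12.68 pos [ 635.8 -312.   134.4] yaw -6.45 tilt z [ 0.004 -0.017 -1.   ] w 93.7 F [ 0.4 -0.6  0.1]
tool shift /100: [ 0.061 -0.191  1.002] twist/90: 0.008
```

```bash
python3 -m creep '[{"gripper":1,"translation":[0.04,-0.12,0],"twist":0.008},{"gripper":1,"translation":[0.02,-0.05,0.1],"twist":0},{"gripper":1,"translation":[0,0,0.2],"twist":0},{"gripper":1,"translation":[0,0,0.15],"twist":0},{"gripper":1,"translation":[0,0,0],"twist":0},{"gripper":1,"translation":[0,0,0],"twist":0}]'; python3 -c "
from h import *
rel([618,-305.5,34],-7.15)"
```

```text
time_s: 13.18
ee_pos: [627.2, -308.9, 96.1]
eef_rot: [2.332, 2.056, -0.004]
force: [0.4, -0.2, 0.3]
gripper_width: 94.0
t 13.18 pos [ 627.2 -308.9   96.1] yaw -7.19 tilt z [ 0.019 -0.026 -0.999] w 94.0 F [ 0.4 -0.2  0.3]
tool shift /100: [ 0.037 -0.109  0.618] twist/90: -0.000
```

```bash
python3 -m creep '[{"gripper":1,"translation":[0.04,-0.1,0],"twist":0},{"gripper":1,"translation":[0.04,-0.12,0],"twist":0},{"gripper":1,"translation":[0.04,-0.12,0],"twist":0},{"gripper":1,"translation":[0.04,-0.12,0],"twist":0},{"gripper":1,"translation":[0,0,0],"twist":0},{"gripper":1,"translation":[0,0,0],"twist":0}]'; python3 -c "
from h import *
rel([618,-305.5,100],-7.15)"
```

```text
time_s: 13.68
ee_pos: [587.2, -289.5, 103.3]
eef_rot: [2.323, 2.048, 0.003]
force: [-0.0, -0.0, 0.4]
gripper_width: 94.0
t 13.68 pos [ 587.2 -289.5  103.3] yaw -7.18 tilt z [ 0.031 -0.033 -0.999] w 94.0 F [-0.  -0.   0.4]
tool shift /100: [-0.119  0.324  0.047] twist/90: -0.000
```

```bash
python3 -m creep '[{"gripper":1,"translation":[-0.13,0.38,0],"twist":0},{"gripper":1,"translation":[0,0,0],"twist":0}]'; python3 -c "
from h import *
rel([618,-305.5,100],-7.15)"
```

```text
time_s: 13.85
ee_pos: [619.8, -304.9, 97.1]
eef_rot: [2.333, 2.057, -0.005]
force: [-2.1, -0.1, -0.4]
gripper_width: 93.9
t 13.85 pos [ 619.8 -304.9   97.1] yaw -7.2 tilt z [ 0.018 -0.025 -1.   ] w 93.9 F [-2.1 -0.1 -0.4]
tool shift /100: [-0.009 -0.017 -0.029] twist/90: -0.001
```

```bash
python3 -m creep '[{"gripper":1,"translation":[0.13,-0.38,0],"twist":0},{"gripper":1,"translation":[-0.13,0.36,0],"twist":0},{"gripper":1,"translation":[0,0,0],"twist":0},{"gripper":1,"translation":[0,0,0],"twist":0}]'; python3 -c "
from h import *
rel([618,-305.5,100],-7.15)"
```

```text
time_s: 14.18
ee_pos: [580.6, -281.4, 48.0]
eef_rot: [-2.309, -2.037, 0.047]
force: [1.1, -0.1, 1.5]
gripper_width: 93.4
t 14.18 pos [ 580.6 -281.4   48. ] yaw -7.12 tilt z [-0.064  0.026 -0.998] w 93.4 F [ 1.1 -0.1  1.5]
tool shift /100: [-0.183  0.366 -0.549] twist/90: 0.000
```

Run:
```python
from h import *
im,c=snap("side","s4");cv2.imwrite("pics/s4z.png",cv2.resize(im[170:330,250:450],None,fx=3.7,fy=3.7,interpolation=2))
im,c=snap("wrist","w4")
print(bot.get_obs()["ee_pos"],bot.get_obs()["force"])
```

```text
[ 583.56380661 -283.73652872   51.61478798] [-0.29250477 -0.1502603   0.31893829]
```

View pics/s4z.png

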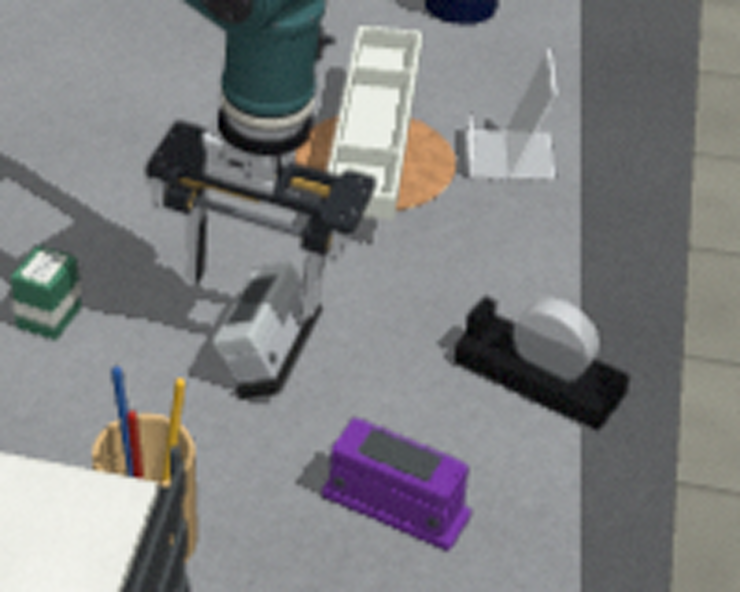

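View pics/w4_raw.png

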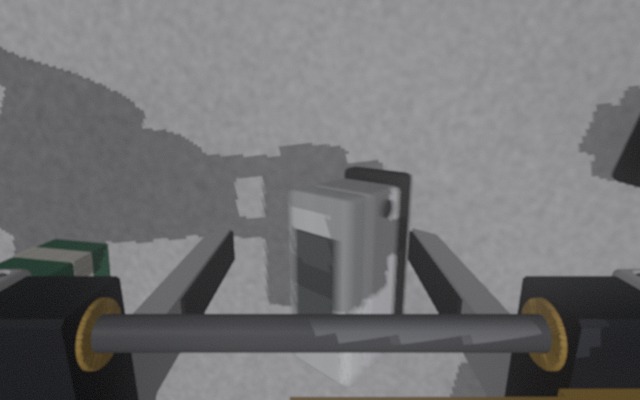

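The last fast reversal was a mistake: the tool overshot downward, and the right finger has leaned the punch over. In the wrist view its base edge is raised near (410,180) and the body leans left. I'll back the finger off slowly so the punch settles upright against it, and use only gentle moves from here on.

```bash
python3 -m creep '[{"gripper":1,"translation":[0,0.03,0],"twist":0},{"gripper":1,"translation":[0,0.05,0],"twist":0},{"gripper":1,"translation":[0,0.05,0],"twist":0},{"gripper":1,"translation":[0,0.05,0],"twist":0},{"gripper":1,"translation":[0,0,0],"twist":0}]'
python3 - <<'E'
from h import *
rel([618,-305.5,60],-7.15)
im,c=snap("wrist","w5")
E
```

```text
time_s: 14.7
ee_pos: [615.9, -294.1, 68.7]
eef_rot: [-2.342, -2.064, 0.028]
force: [-0.7, 0.4, -0.2]
gripper_width: 94.0
t 14.7 pos [ 615.9 -294.1   68.7] yaw -7.22 tilt z [-0.027  0.003 -1.   ] w 94.0 F [-0.7  0.4 -0.2]
tool shift /100: [-0.11   0.038  0.086] twist/90: -0.001
```

View pics/w5_raw.png

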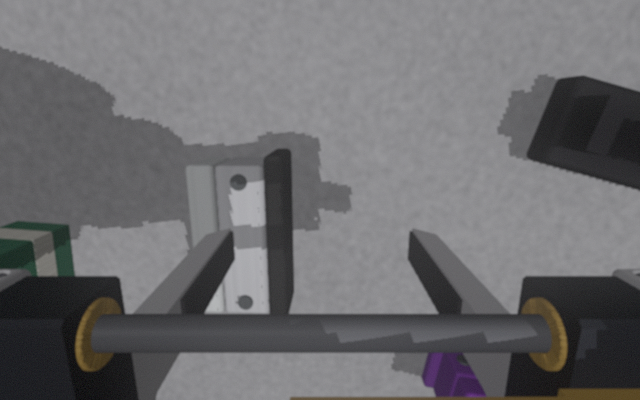

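The punch has tipped onto its side. In the wrist view its base now faces +x at cols 265–292 and the body lies to the left. I'll rise gently, measure it, and plan how to stand it up again.

```bash
python3 -m creep '[{"gripper":1,"translation":[0,0,-0.05],"twist":0},{"gripper":1,"translation":[0,0,-0.12],"twist":0},{"gripper":1,"translation":[0,0,-0.2],"twist":0},{"gripper":1,"translation":[0,0,-0.2],"twist":0},{"gripper":1,"translation":[0,0,-0.15],"twist":0},{"gripper":1,"translation":[0,0,0],"twist":0},{"gripper":1,"translation":[0,0,0],"twist":0}]'
python3 - <<'E'
from h import *
rel([580,-295,150],-7.15)
im,c=snap("wrist","w6")
im,c=snap("side","s6");cv2.imwrite("pics/s6z.png",cv2.resize(im[220:330,250:450],None,fx=4,fy=4,interpolation=2))
E
```

```text
time_s: 15.33
ee_pos: [617.9, -294.7, 150.7]
eef_rot: [-2.345, -2.067, 0.027]
force: [0.4, 0.2, -0.3]
gripper_width: 94.3
t 15.33 pos [ 617.9 -294.7  150.7] yaw -7.22 tilt z [-0.023  0.    -1.   ] w 94.3 F [ 0.4  0.2 -0.3]
tool shift /100: [-0.051 -0.376  0.015] twist/90: -0.001
```

View pics/w6_raw.png

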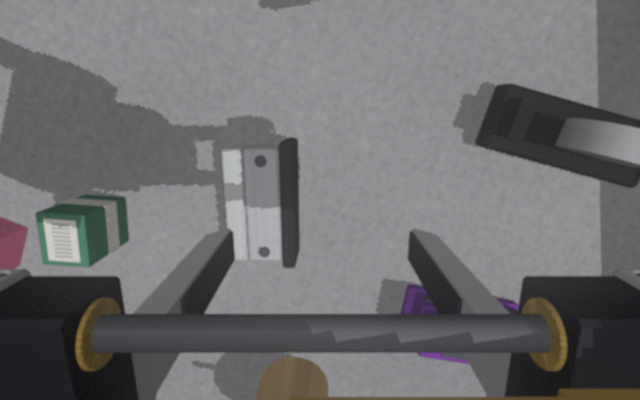

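View pics/s6z.png

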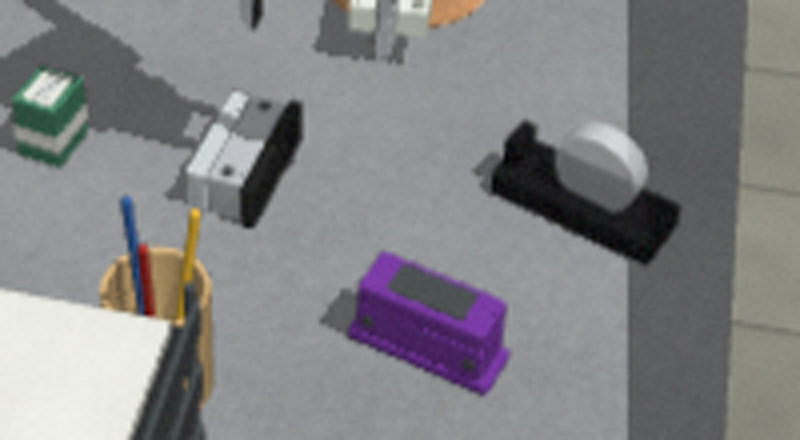

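The punch lies on its side. In the wrist view its base edge is at cols 280–298 and its lever edge at col 222. I'll measure it.

Run:
```python
from h import *
o=bot.get_obs();c=cam("wrist",o)
P=plane(c,[(280,140),(298,138),(297,266),(284,265),(222,150),(228,259)],41);print(P.round(1))
print(plane(c,[(300,138),(299,266)],0).round(1))
d=P[1]-P[2];print(np.degrees(np.arctan2(d[1],d[0])),np.linalg.norm(d)); 
im=cv2.imread("pics/w6_raw.png");cv2.imwrite("pics/w6z.png",cv2.resize(im[120:290,190:330],None,fx=3.5,fy=3.5,interpolation=2))
```

```text
[[ 588.8 -245.    41. ]
 [ 603.5 -245.2   41. ]
 [ 586.7 -355.9   41. ]
 [ 575.4 -353.6   41. ]
 [ 540.6 -247.1   41. ]
 [ 527.  -342.2   41. ]]
[[ 601.3 -248.6    0. ]
 [ 582.3 -375.     0. ]]
81.39625264569004 111.93183531788887
```

View pics/w6z.png

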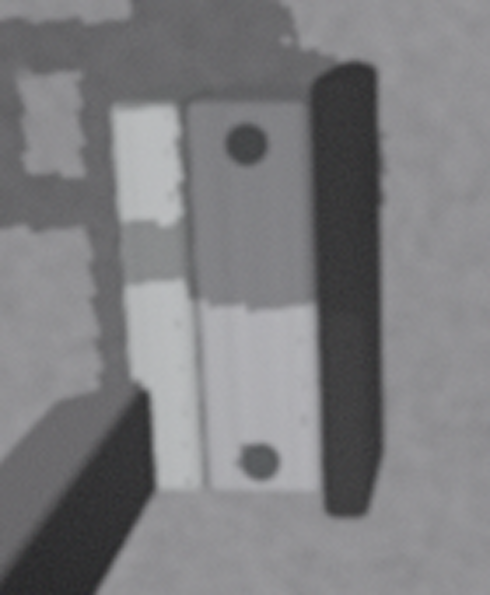

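```bash
python3 -m creep '[{"gripper":1,"translation":[0,-0.15,0],"twist":0.015},{"gripper":1,"translation":[0,-0.2,0],"twist":0},{"gripper":1,"translation":[0,-0.15,0],"twist":0},{"gripper":1,"translation":[0,-0.05,0],"twist":0},{"gripper":1,"translation":[0,0,0],"twist":0},{"gripper":1,"translation":[0,0,0],"twist":0}]'; python3 -c "
from h import *
rel([562.5,-295.6,60],-8.6)"
```

```text
time_s: 15.93
ee_pos: [558.5, -284.2, 142.7]
eef_rot: [-2.36, -2.03, 0.033]
force: [-1.1, 0.2, -0.1]
gripper_width: 93.5
t 15.93 pos [ 558.5 -284.2  142.7] yaw -8.61 tilt z [-0.035  0.008 -0.999] w 93.5 F [-1.1  0.2 -0.1]
tool shift /100: [-0.108  0.086  0.825] twist/90: -0.000
```

```bash
python3 -m creep '[{"gripper":1,"translation":[-0.1,0.08,0.08],"twist":0},{"gripper":1,"translation":[0,0,0.15],"twist":0},{"gripper":1,"translation":[0,0,0.2],"twist":0},{"gripper":1,"translation":[0,0,0.15],"twist":0},{"gripper":1,"translation":[0,0,0.05],"twist":0},{"gripper":1,"translation":[0,0,0],"twist":0},{"gripper":1,"translation":[0,0,0],"twist":0}]'
python3 - <<'E'
from h import *
rel([562.5,-295.6,34],-8.6)
im,c=snap("wrist","w7")
E
```

```text
time_s: 16.52
ee_pos: [567.5, -295.7, 74.9]
eef_rot: [-2.359, -2.032, 0.031]
force: [-0.2, -0.2, 0.5]
gripper_width: 94.1
t 16.52 pos [ 567.5 -295.7   74.9] yaw -8.52 tilt z [-0.033  0.008 -0.999] w 94.1 F [-0.2 -0.2  0.5]
tool shift /100: [-0.007 -0.035  0.411] twist/90: 0.001
```

View pics/w7_raw.png

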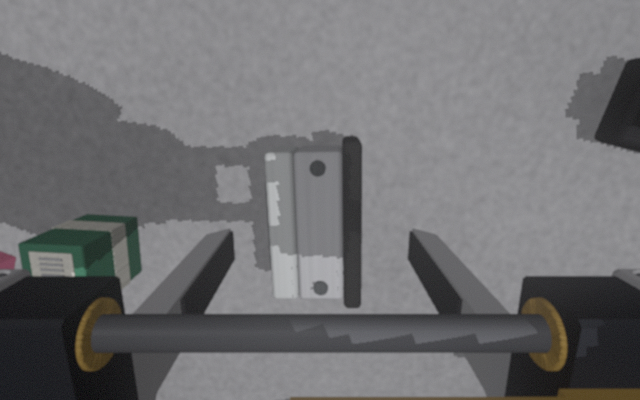

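```bash
python3 -m creep '[{"gripper":1,"translation":[0,-0.03,0.08],"twist":0},{"gripper":1,"translation":[0,0,0.14],"twist":0},{"gripper":1,"translation":[0,0,0.1],"twist":0},{"gripper":1,"translation":[0,0,0.04],"twist":0},{"gripper":1,"translation":[0,0,0],"twist":0},{"gripper":1,"translation":[0,0,0],"twist":0}]'; python3 -c "
from h import *
rel([582,-298.6,34],-8.6)"
```

```text
time_s: 17.07
ee_pos: [565.9, -296.5, 41.9]
eef_rot: [-2.365, -2.038, 0.027]
force: [-0.3, -0.6, -0.5]
gripper_width: 94.2
t 17.07 pos [ 565.9 -296.5   41.9] yaw -8.49 tilt z [-0.025  0.003 -1.   ] w 94.2 F [-0.3 -0.6 -0.5]
tool shift /100: [0.003 0.165 0.075] twist/90: 0.001
```

```bash
python3 -m creep '[{"gripper":1,"translation":[0,0,0.06],"twist":0},{"gripper":1,"translation":[0,0.05,0.05],"twist":0},{"gripper":1,"translation":[0,0.05,0],"twist":0},{"gripper":1,"translation":[0,0.04,0],"twist":0},{"gripper":1,"translation":[0,0.03,0],"twist":0}]'; python3 -c "
from h import *
rel([582,-298.6,32],-8.6)"
```

```text
time_s: 17.48
ee_pos: [581.4, -299.2, 31.2]
eef_rot: [-2.363, -2.036, 0.032]
force: [-5.2, 0.6, 2.4]
gripper_width: 93.7
t 17.48 pos [ 581.4 -299.2   31.2] yaw -8.52 tilt z [-0.03   0.003 -1.   ] w 93.7 F [-5.2  0.6  2.4]
tool shift /100: [ 0.007  0.005 -0.008] twist/90: 0.001
```

```bash
python3 -m creep '[{"gripper":1,"translation":[0,0.06,-0.08],"twist":0},{"gripper":1,"translation":[0,0.06,-0.1],"twist":0},{"gripper":1,"translation":[0,0.07,-0.1],"twist":0}]'
python3 - <<'E'
from h import *
rel([582,-298.6,32],-8.6)
im,c=snap("wrist","w8")
im,c=snap("side","s8");cv2.imwrite("pics/s8z.png",cv2.resize(im[220:330,250:450],None,fx=4,fy=4,interpolation=2))
E
```

```text
time_s: 17.73
ee_pos: [597.5, -300.9, 54.0]
eef_rot: [-2.354, -2.027, 0.042]
force: [-1.7, 0.4, -1.3]
gripper_width: 94.0
t 17.73 pos [ 597.5 -300.9   54. ] yaw -8.54 tilt z [-0.043  0.009 -0.999] w 94.0 F [-1.7  0.4 -1.3]
tool shift /100: [-0.001 -0.147  0.227] twist/90: 0.001
```

View pics/w8_raw.png

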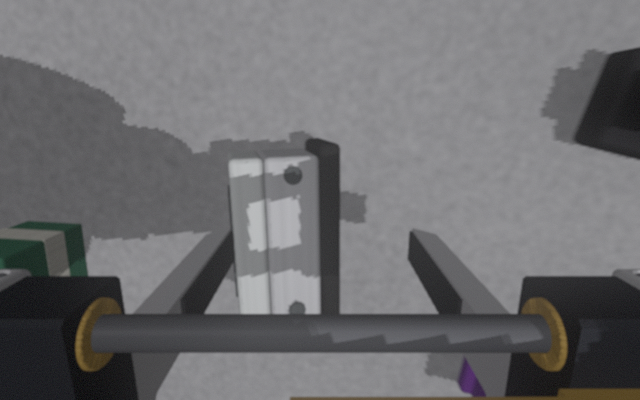

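View pics/s8z.png

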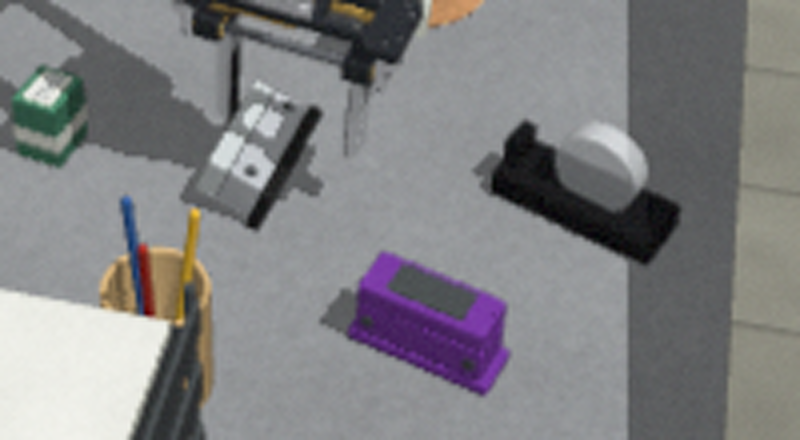

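It is tipping up, about 20° so far, with the left fingertip holding it. I'll continue along the arc.

```bash
python3 -m creep '[{"gripper":1,"translation":[0,0.07,-0.07],"twist":0},{"gripper":1,"translation":[0,0.1,-0.07],"twist":0},{"gripper":1,"translation":[0,0.1,-0.05],"twist":0}]'
python3 - <<'E'
from h import *
rel([582,-298.6,32],-8.6)
im,c=snap("wrist","w9")
E
```

```text
time_s: 18.08
ee_pos: [627.0, -305.3, 72.7]
eef_rot: [-2.357, -2.03, 0.038]
force: [0.1, -0.1, -0.2]
gripper_width: 93.9
t 18.08 pos [ 627.  -305.3   72.7] yaw -8.53 tilt z [-0.039  0.008 -0.999] w 93.9 F [ 0.1 -0.1 -0.2]
tool shift /100: [-0.001 -0.438  0.425] twist/90: 0.001
```

View pics/w9_raw.png

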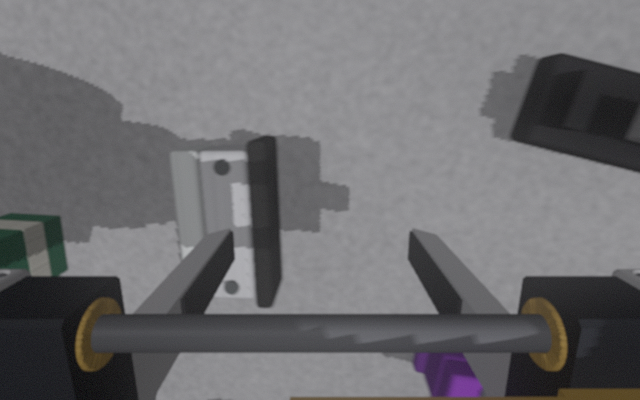

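It slipped off the fingertip because I went about 7 mm too high, and it is lying flat again. I'll re-measure and retry with a lower contact.

```bash
python3 - <<'E'
from h import *
o=bot.get_obs();c=cam("wrist",o)
P=plane(c,[(275,138),(280,288),(171,152),(250,138)],41.5);print(P.round(1))
d=P[0]-P[1];print(np.degrees(np.arctan2(d[1],d[0])),np.linalg.norm(d),P[:2].mean(0))
E
python3 -m creep '[{"gripper":1,"translation":[0,-0.05,-0.03],"twist":0},{"gripper":1,"translation":[0,-0.15,-0.03],"twist":0},{"gripper":1,"translation":[0,-0.15,0],"twist":0},{"gripper":1,"translation":[0,-0.1,0],"twist":0},{"gripper":1,"translation":[0,-0.05,0],"twist":0},{"gripper":1,"translation":[0,0,0],"twist":0},{"gripper":1,"translation":[0,0,0],"twist":0}]'
python3 - <<'E'
from h import *
rel([562.5,-298.6,22],-8.6)
im,c=snap("wrist","w10")
E
```

```text
[[ 609.8 -248.2   41.5]
 [ 595.5 -345.2   41.5]
 [ 545.9 -247.3   41.5]
 [ 595.1 -246.1   41.5]]
81.59269674586368 97.9870799611629 [ 602.65703476 -296.70118708   41.5       ]
time_s: 18.72
ee_pos: [576.7, -297.6, 80.0]
eef_rot: [-2.359, -2.035, 0.034]
force: [-0.3, -0.2, 0.6]
gripper_width: 94.2
t 18.72 pos [ 576.7 -297.6   80. ] yaw -8.43 tilt z [-0.034  0.005 -0.999] w 94.2 F [-0.3 -0.2  0.6]
tool shift /100: [-0.031 -0.119  0.585] twist/90: 0.002
```

View pics/w10_raw.png

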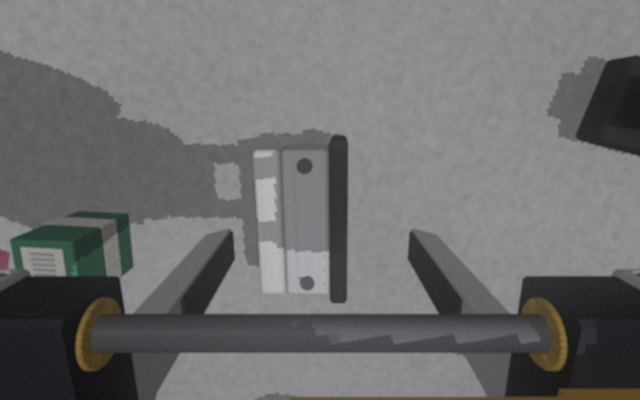

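```bash
python3 - <<'E'
from h import *
o=bot.get_obs();c=cam("wrist",o)
P=plane(c,[(347.5,136),(346.5,302),(254,151),(262,293)],41.5);print(P.round(1),P[:2].mean(0),P[2:].mean(0))
E
python3 -m creep '[{"gripper":1,"translation":[0,-0.05,0.08],"twist":0},{"gripper":1,"translation":[0,0,0.16],"twist":0},{"gripper":1,"translation":[0,0,0.16],"twist":0},{"gripper":1,"translation":[0,0,0.1],"twist":0},{"gripper":1,"translation":[0,0,0.03],"twist":0},{"gripper":1,"translation":[0,0,0],"twist":0}]'
python3 - <<'E'
from h import *
rel([588,-298.6,22],-8.6)
E
```

```text
[[ 600.  -245.7   41.5]
 [ 585.  -356.6   41.5]
 [ 542.  -246.5   41.5]
 [ 528.7 -342.5   41.5]] [ 592.48594786 -301.12720435   41.5       ] [ 535.32076355 -294.48350887   41.5       ]
time_s: 19.27
ee_pos: [570.8, -296.8, 23.4]
eef_rot: [-2.359, -2.037, 0.033]
force: [0.2, -0.2, -0.1]
gripper_width: 93.9
t 19.27 pos [ 570.8 -296.8   23.4] yaw -8.37 tilt z [-0.032  0.005 -0.999] w 93.9 F [ 0.2 -0.2 -0.1]
tool shift /100: [0.007 0.173 0.009] twist/90: 0.003
```

```bash
python3 -m creep '[{"gripper":1,"translation":[0,0.04,0],"twist":0},{"gripper":1,"translation":[0,0.05,0],"twist":0},{"gripper":1,"translation":[0,0.04,0],"twist":0}]'
python3 - <<'E'
from h import *
rel([588,-298.6,22],-8.6)
E
```

```text
time_s: 19.52
ee_pos: [582.7, -298.5, 23.0]
eef_rot: [-2.356, -2.034, 0.037]
force: [-3.9, 0.6, 1.7]
gripper_width: 93.8
t 19.52 pos [ 582.7 -298.5   23. ] yaw -8.38 tilt z [-0.037  0.006 -0.999] w 93.8 F [-3.9  0.6  1.7]
tool shift /100: [0.006 0.053 0.008] twist/90: 0.002
```

```bash
python3 -m creep '[{"gripper":1,"translation":[0,0.06,-0.08],"twist":0},{"gripper":1,"translation":[0,0.06,-0.09],"twist":0}]'; python3 -c "
from h import *
rel([588,-298.6,22],-8.6)"; python3 -m creep '[{"gripper":1,"translation":[0,0.06,-0.07],"twist":0}]'; python3 -c "
from h import *
rel([588,-298.6,22],-8.6)"
```

```text
time_s: 19.68
ee_pos: [593.0, -299.6, 37.3]
eef_rot: [-2.351, -2.029, 0.044]
force: [-1.8, 0.0, -0.7]
gripper_width: 93.8
t 19.68 pos [ 593.  -299.6   37.3] yaw -8.39 tilt z [-0.045  0.009 -0.999] w 93.8 F [-1.8  0.  -0.7]
tool shift /100: [ 0.002 -0.044  0.155] twist/90: 0.002
time_s: 19.77
ee_pos: [599.1, -300.5, 44.3]
eef_rot: [-2.35, -2.028, 0.046]
force: [-1.1, 0.6, -0.7]
gripper_width: 94.0
t 19.77 pos [ 599.1 -300.5   44.3] yaw -8.4 tilt z [-0.047  0.009 -0.999] w 94.0 F [-1.1  0.6 -0.7]
tool shift /100: [ 0.002 -0.101  0.228] twist/90: 0.002
```

```bash
python3 -m creep '[{"gripper":1,"translation":[0,0.08,-0.07],"twist":0}]'; python3 -c "
from h import *
rel([588,-298.6,22],-8.6)"; python3 -m creep '[{"gripper":1,"translation":[0,0.09,-0.04],"twist":0}]'; python3 -c "
from h import *
rel([588,-298.6,22],-8.6)"
```

```text
time_s: 19.85
ee_pos: [607.2, -301.7, 51.4]
eef_rot: [-2.349, -2.027, 0.047]
force: [-1.9, 0.5, 0.1]
gripper_width: 93.9
t 19.85 pos [ 607.2 -301.7   51.4] yaw -8.41 tilt z [-0.048  0.01  -0.999] w 93.9 F [-1.9  0.5  0.1]
tool shift /100: [ 0.002 -0.179  0.303] twist/90: 0.002
time_s: 19.93
ee_pos: [616.7, -303.3, 56.7]
eef_rot: [-2.349, -2.027, 0.047]
force: [-2.2, 1.0, 4.2]
gripper_width: 94.2
t 19.93 pos [ 616.7 -303.3   56.7] yaw -8.43 tilt z [-0.048  0.009 -0.999] w 94.2 F [-2.2  1.   4.2]
tool shift /100: [ 0.003 -0.274  0.361] twist/90: 0.002
```

```bash
python3 -m creep '[{"gripper":1,"translation":[0,0.1,-0.06],"twist":0},{"gripper":1,"translation":[0,0.07,-0.05],"twist":0}]'
python3 - <<'E'
from h import *
rel([588,-298.6,22],-8.6)
im,c=snap("wrist","w11")
E
```

```text
time_s: 20.1
ee_pos: [636.9, -306.5, 69.4]
eef_rot: [-2.352, -2.029, 0.045]
force: [-0.4, 0.9, -0.4]
gripper_width: 93.9
t 20.1 pos [ 636.9 -306.5   69.4] yaw -8.42 tilt z [-0.045  0.008 -0.999] w 93.9 F [-0.4  0.9 -0.4]
tool shift /100: [ 0.006 -0.473  0.496] twist/90: 0.002
```

View pics/w11_raw.png

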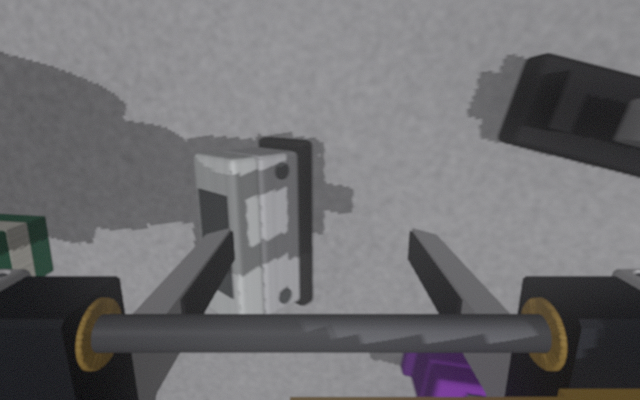

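```bash
python3 -m creep '[{"gripper":1,"translation":[0,0.1,0.05],"twist":0},{"gripper":1,"translation":[0,0.1,0.02],"twist":0}]'
python3 - <<'E'
from h import *
rel([588,-298.6,22],-8.6)
im,c=snap("wrist","w12")
E
```

```text
time_s: 20.32
ee_pos: [661.4, -311.0, 69.6]
eef_rot: [-2.361, -2.038, 0.037]
force: [0.3, -0.8, -0.5]
gripper_width: 94.3
t 20.32 pos [ 661.4 -311.    69.6] yaw -8.39 tilt z [-0.033  0.002 -0.999] w 94.3 F [ 0.3 -0.8 -0.5]
tool shift /100: [ 0.017 -0.728  0.5  ] twist/90: 0.002
```

View pics/w12_raw.png

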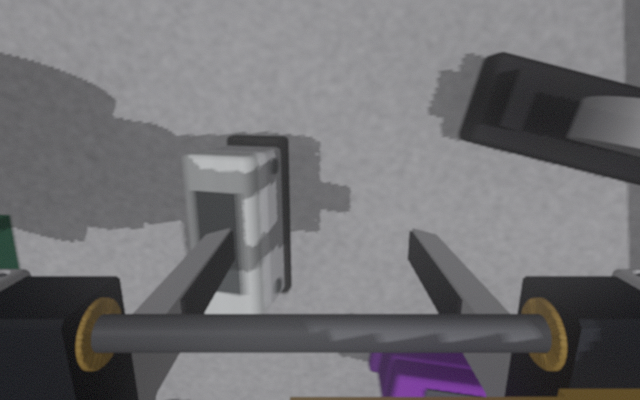

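It appears to have come upright: the top face with its dark inset is at cols 183–262. I'll rise and check.

```bash
python3 -m creep '[{"gripper":1,"translation":[0,0,-0.1],"twist":0},{"gripper":1,"translation":[0,0,-0.2],"twist":0},{"gripper":1,"translation":[0,-0.1,-0.2],"twist":0},{"gripper":1,"translation":[0,-0.15,-0.2],"twist":0},{"gripper":1,"translation":[0,-0.1,-0.1],"twist":0},{"gripper":1,"translation":[0,0,0],"twist":0},{"gripper":1,"translation":[0,0,0],"twist":0}]'
python3 - <<'E'
from h import *
rel([620,-305.5,150],-7.15)
im,c=snap("wrist","w13")
im,c=snap("side","s13");cv2.imwrite("pics/s13z.png",cv2.resize(im[220:330,250:450],None,fx=4,fy=4,interpolation=2))
E
```

```text
time_s: 20.95
ee_pos: [629.2, -305.4, 154.4]
eef_rot: [-2.359, -2.04, 0.036]
force: [0.1, 0.9, 0.2]
gripper_width: 94.4
t 20.95 pos [ 629.2 -305.4  154.4] yaw -8.3 tilt z [-0.032  0.002 -0.999] w 94.4 F [0.1 0.9 0.2]
tool shift /100: [-0.014 -0.089  0.047] twist/90: -0.013
```

View pics/w13_raw.png

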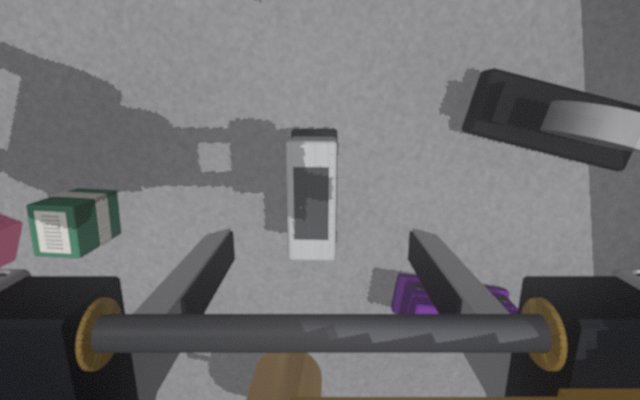

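View pics/s13z.png

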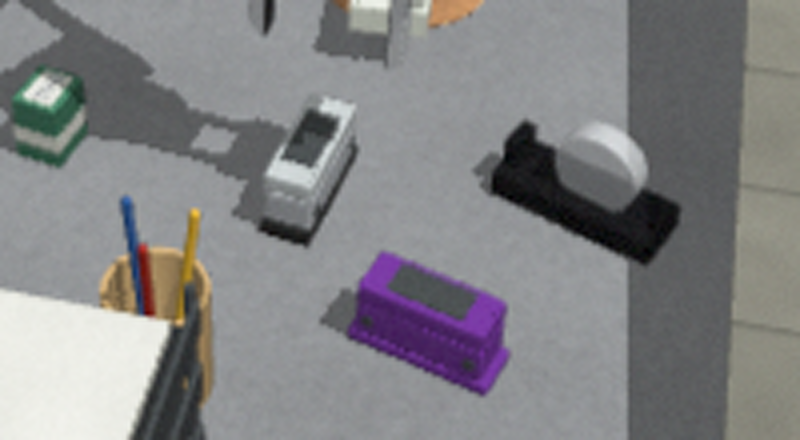

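The punch is standing upright again, with its top face at cols 287–337 and rows 139–258. I'll re-measure it before grasping.

Run:
```python
from h import *
o=bot.get_obs();c=cam("wrist",o)
P=plane(c,[(287,139),(337,139),(335,259),(290,259)],60);print(P.round(1),P.mean(0))
d=P[0]+P[1]-P[2]-P[3];print(np.degrees(np.arctan2(d[1],d[0])),np.linalg.norm(d)/2,np.linalg.norm(P[0]-P[1]),np.linalg.norm(P[3]-P[2]))
im,_=snap("scene","sc14")
cv2.imwrite("pics/sc14z.png",cv2.resize(im[200:360,190:390],None,fx=3.5,fy=3.5,interpolation=2))
s=cam("side"); q=np.array([(318,96),(356,102),(307,180),(264,174)])/4+[250,220]
print("side",plane(s,q,60).round(1))
```

```text
[[ 608.1 -254.    60. ]
 [ 645.7 -259.4   60. ]
 [ 631.  -356.7   60. ]
 [ 593.9 -351.9   60. ]] [ 619.68974644 -305.51513002   60.        ]
81.58823704265946 98.68399696976883 38.05317278926865 37.419164365504635
side [[ 614.9 -259.    60. ]
 [ 645.8 -258.8   60. ]
 [ 627.2 -353.1   60. ]
 [ 594.1 -354.5   60. ]]
```

```bash
python3 -m creep '[{"gripper":1,"translation":[0,-0.08,0.05],"twist":0},{"gripper":1,"translation":[0,0,0.12],"twist":0},{"gripper":1,"translation":[0,0,0.16],"twist":0},{"gripper":1,"translation":[0,0,0.16],"twist":0},{"gripper":1,"translation":[0,0,0.12],"twist":0},{"gripper":1,"translation":[0,0,0.05],"twist":0},{"gripper":1,"translation":[0,0,0],"twist":0},{"gripper":1,"translation":[0,0,0],"twist":0}]'
python3 - <<'E'
from h import *
rel([619.7,-305.5,34],-8.4)
E
```

```text
time_s: 21.77
ee_pos: [617.1, -301.1, 69.8]
eef_rot: [-2.344, -2.03, 0.044]
force: [0.7, -0.6, 0.0]
gripper_width: 94.4
t 21.77 pos [ 617.1 -301.1   69.8] yaw -8.2 tilt z [-0.048  0.012 -0.999] w 94.4 F [ 0.7 -0.6  0. ]
tool shift /100: [-0.041  0.049  0.356] twist/90: 0.002
```

```bash
python3 -m creep '[{"gripper":1,"translation":[0,0,-0.1],"twist":0},{"gripper":1,"translation":[0,0,-0.2],"twist":0},{"gripper":1,"translation":[0,0,-0.2],"twist":0},{"gripper":1,"translation":[0,0,-0.1],"twist":0},{"gripper":1,"translation":[0,0,0],"twist":0},{"gripper":1,"translation":[0.13,-0.38,0],"twist":0},{"gripper":1,"translation":[0.13,-0.38,0],"twist":0},{"gripper":1,"translation":[0.13,-0.38,0],"twist":0},{"gripper":1,"translation":[0,0,0],"twist":0},{"gripper":1,"translation":[0,0,0],"twist":0}]'
python3 - <<'E'
from h import *
rel([619.7,-305.5,110],-8.4)
E
```

```text
time_s: 22.6
ee_pos: [509.3, -244.9, 132.5]
eef_rot: [-2.338, -2.025, 0.048]
force: [-0.2, -0.3, 0.4]
gripper_width: 93.9
t 22.6 pos [ 509.3 -244.9  132.5] yaw -8.19 tilt z [-0.055  0.016 -0.998] w 93.9 F [-0.2 -0.3  0.4]
tool shift /100: [-0.443  1.19   0.154] twist/90: 0.002
```

```bash
python3 -m creep '[{"gripper":1,"translation":[-0.03,0.1,0],"twist":0},{"gripper":1,"translation":[-0.05,0.14,0],"twist":0},{"gripper":1,"translation":[-0.05,0.14,0],"twist":0},{"gripper":1,"translation":[-0.05,0.14,0],"twist":0},{"gripper":1,"translation":[-0.05,0.14,0],"twist":0},{"gripper":1,"translation":[-0.05,0.14,0],"twist":0},{"gripper":1,"translation":[-0.05,0.12,0],"twist":0},{"gripper":1,"translation":[-0.04,0.05,0],"twist":0},{"gripper":1,"translation":[0,0,0],"twist":0},{"gripper":1,"translation":[0,0,0],"twist":0}]'
python3 - <<'E'
from h import *
rel([619.7,-305.5,110],-8.4)
E
```

```text
time_s: 23.43
ee_pos: [622.2, -307.3, 130.8]
eef_rot: [-2.355, -2.04, 0.035]
force: [0.6, 0.6, 0.1]
gripper_width: 93.8
t 23.43 pos [ 622.2 -307.3  130.8] yaw -8.22 tilt z [-0.034  0.005 -0.999] w 93.8 F [0.6 0.6 0.1]
tool shift /100: [ 0.014 -0.02   0.209] twist/90: 0.002
```

```bash
python3 -m creep '[{"gripper":1,"translation":[0,0,0.08],"twist":0},{"gripper":1,"translation":[0,0,0.08],"twist":0},{"gripper":1,"translation":[0,0,0.08],"twist":0},{"gripper":1,"translation":[0,0,0.08],"twist":0},{"gripper":1,"translation":[0,0,0.08],"twist":0},{"gripper":1,"translation":[0,0,0.08],"twist":0}]'
python3 - <<'E'
from h import *
rel([619.7,-305.5,34],-8.4)
E
```

```text
time_s: 23.93
ee_pos: [622.1, -307.5, 80.1]
eef_rot: [-2.358, -2.042, 0.033]
force: [0.3, 0.2, -0.3]
gripper_width: 93.9
t 23.93 pos [ 622.1 -307.5   80.1] yaw -8.2 tilt z [-0.031  0.003 -1.   ] w 93.9 F [ 0.3  0.2 -0.3]
tool shift /100: [ 0.017 -0.012  0.462] twist/90: 0.002
```

```bash
python3 -m creep '[{"gripper":1,"translation":[0.01,0,0.08],"twist":0},{"gripper":1,"translation":[0,0,0.08],"twist":0},{"gripper":1,"translation":[0,0,0.08],"twist":0},{"gripper":1,"translation":[0,0,0.07],"twist":0},{"gripper":1,"translation":[0,0,0.06],"twist":0},{"gripper":1,"translation":[0,0,0.03],"twist":0}]'
python3 - <<'E'
from h import *
rel([619.7,-305.5,34],-8.4)
E
```

```text
time_s: 24.43
ee_pos: [618.7, -304.8, 32.9]
eef_rot: [-2.354, -2.039, 0.035]
force: [-0.4, 0.3, -0.0]
gripper_width: 93.9
t 24.43 pos [ 618.7 -304.8   32.9] yaw -8.19 tilt z [-0.035  0.005 -0.999] w 93.9 F [-0.4  0.3 -0. ]
tool shift /100: [-0.005  0.01  -0.011] twist/90: 0.002
```

```bash
python3 -m creep '[{"gripper":0.6,"translation":[0,0.01,-0.05],"twist":0},{"gripper":0.5,"translation":[0,0,-0.01],"twist":0},{"gripper":0.3,"translation":[0,0,0],"twist":0},{"gripper":0.2,"translation":[0,0,0],"twist":0},{"gripper":0.2,"translation":[0,0,0],"twist":0},{"gripper":0.2,"translation":[0,0,0],"twist":0}]'
python3 - <<'E'
from h import *
rel([619.7,-305.5,34],-8.4)
E
```

```text
time_s: 24.93
ee_pos: [620.9, -305.6, 40.5]
eef_rot: [-2.356, -2.041, 0.034]
force: [-0.2, -0.3, -0.2]
gripper_width: 56.9
t 24.93 pos [ 620.9 -305.6   40.5] yaw -8.2 tilt z [-0.033  0.004 -0.999] w 56.9 F [-0.2 -0.3 -0.2]
tool shift /100: [-0.001 -0.01   0.066] twist/90: 0.002
```

```bash
python3 -m creep '[{"gripper":0.5,"translation":[0,0,0.04],"twist":0},{"gripper":0.3,"translation":[0,0,0],"twist":0},{"gripper":0.2,"translation":[0,0,0],"twist":0},{"gripper":0.2,"translation":[0,0,0],"twist":0},{"gripper":0.2,"translation":[0,0,0],"twist":0},{"gripper":0.2,"translation":[0,0,0],"twist":0}]'
python3 - <<'E'
from h import *
rel([619.7,-305.5,34],-8.4)
E
```

```text
time_s: 25.43
ee_pos: [619.5, -305.7, 37.8]
eef_rot: [-2.356, -2.039, 0.037]
force: [-0.7, 0.8, 1.4]
gripper_width: 39.9
t 25.43 pos [ 619.5 -305.7   37.8] yaw -8.23 tilt z [-0.035  0.004 -0.999] w 39.9 F [-0.7  0.8  1.4]
tool shift /100: [0.003 0.003 0.037] twist/90: 0.002
```

```bash
python3 -m creep '[{"gripper":0.2,"translation":[0,0,-0.05],"twist":0},{"gripper":0.2,"translation":[0,0,-0.1],"twist":0},{"gripper":0.2,"translation":[0,0,-0.12],"twist":0},{"gripper":0.2,"translation":[0,0,-0.15],"twist":0},{"gripper":0.2,"translation":[0,0,-0.15],"twist":0},{"gripper":0.2,"translation":[0,0,-0.15],"twist":0},{"gripper":0.2,"translation":[0,0,-0.15],"twist":0},{"gripper":0.2,"translation":[0,0,-0.1],"twist":0},{"gripper":0.2,"translation":[0,0,-0.05],"twist":0},{"gripper":0.2,"translation":[0,0,0],"twist":0}]'
python3 - <<'E'
from h import *
rel([638.5,-8,140],3.8)
E
```

```text
time_s: 26.27
ee_pos: [620.5, -302.9, 134.5]
eef_rot: [-2.34, -2.028, 0.043]
force: [-0.1, -0.5, -6.5]
gripper_width: 40.2
t 26.27 pos [ 620.5 -302.9  134.5] yaw -8.14 tilt z [-0.05   0.016 -0.999] w 40.2 F [-0.1 -0.5 -6.5]
tool shift /100: [ 2.946 -0.242 -0.018] twist/90: -0.133
```

```bash
python3 -m creep '[{"gripper":0.2,"translation":[0.05,0,-0.02],"twist":-0.067},{"gripper":0.2,"translation":[0.12,0.01,-0.02],"twist":-0.067},{"gripper":0.2,"translation":[0.2,0.02,-0.01],"twist":0},{"gripper":0.2,"translation":[0.2,0.02,-0.01],"twist":0},{"gripper":0.2,"translation":[0.2,0.02,-0.01],"twist":0},{"gripper":0.2,"translation":[0.2,0.02,-0.01],"twist":0},{"gripper":0.2,"translation":[0.2,0.02,0],"twist":0},{"gripper":0.2,"translation":[0.2,0.02,0],"twist":0}]'
python3 - <<'E'
from h import *
rel([638.5,-8,140],3.8)
E
```

```text
time_s: 26.93
ee_pos: [622.7, -159.7, 136.7]
eef_rot: [-2.118, -2.24, 0.042]
force: [0.8, -0.0, -6.0]
gripper_width: 40.0
t 26.93 pos [ 622.7 -159.7  136.7] yaw 3.24 tilt z [-0.061  0.02  -0.998] w 40.0 F [ 0.8 -0.  -6. ]
tool shift /100: [ 1.507  0.241 -0.011] twist/90: -0.006
```

```bash
python3 -m creep '[{"gripper":0.2,"translation":[0.2,0.03,-0.01],"twist":0},{"gripper":0.2,"translation":[0.2,0.03,0],"twist":0},{"gripper":0.2,"translation":[0.2,0.03,0],"twist":-0.006},{"gripper":0.2,"translation":[0.2,0.03,0],"twist":0},{"gripper":0.2,"translation":[0.2,0.03,0],"twist":0},{"gripper":0.2,"translation":[0.15,0.03,0],"twist":0},{"gripper":0.2,"translation":[0.1,0.02,0],"twist":0},{"gripper":0.2,"translation":[0.04,0,0],"twist":0},{"gripper":0.2,"translation":[0,0,0],"twist":0}]'
python3 - <<'E'
from h import *
rel([638.5,-8,140],3.8)
E
```

```text
time_s: 27.68
ee_pos: [628.5, -6.9, 132.6]
eef_rot: [-2.108, -2.227, 0.049]
force: [-0.4, -0.8, -6.9]
gripper_width: 39.8
t 27.68 pos [628.5  -6.9 132.6] yaw 3.22 tilt z [-0.076  0.028 -0.997] w 39.8 F [-0.4 -0.8 -6.9]
tool shift /100: [-0.014  0.093 -0.082] twist/90: -0.006
```

```bash
python3 -m creep '[{"gripper":0.2,"translation":[0,0,-0.1],"twist":0},{"gripper":0.2,"translation":[0,0,-0.1],"twist":0},{"gripper":0.2,"translation":[0,-0.1,-0.1],"twist":0},{"gripper":0.2,"translation":[0,-0.35,0],"twist":0},{"gripper":0.2,"translation":[0,-0.35,0],"twist":0},{"gripper":0.2,"translation":[0,-0.35,0],"twist":0},{"gripper":0.2,"translation":[0,0,0],"twist":0}]'
python3 - <<'E'
from h import *
rel([638.5,-8,140],3.8)
E
python3 -m creep '[{"gripper":0.2,"translation":[0,0.14,0],"twist":0},{"gripper":0.2,"translation":[0,0.14,0],"twist":0},{"gripper":0.2,"translation":[0,0.14,0],"twist":0},{"gripper":0.2,"translation":[0,0.14,0],"twist":0},{"gripper":0.2,"translation":[0,0.14,0],"twist":0},{"gripper":0.2,"translation":[0,0.14,0],"twist":0},{"gripper":0.2,"translation":[0,0,0],"twist":0},{"gripper":0.2,"translation":[0,0,0],"twist":0}]'
python3 - <<'E'
from h import *
rel([638.5,-8,140],3.8)
E
```

```text
time_s: 28.27
ee_pos: [510.0, -19.7, 175.1]
eef_rot: [-2.119, -2.217, 0.057]
force: [0.2, 0.1, -7.3]
gripper_width: 39.9
t 28.27 pos [510.  -19.7 175.1] yaw 2.65 tilt z [-0.079  0.025 -0.997] w 39.9 F [ 0.2  0.1 -7.3]
tool shift /100: [0.051 1.313 0.25 ] twist/90: -0.013
time_s: 28.93
ee_pos: [600.9, -23.9, 181.8]
eef_rot: [-2.146, -2.215, 0.042]
force: [-0.2, -0.3, -6.5]
gripper_width: 40.0
t 28.93 pos [600.9 -23.9 181.8] yaw 1.84 tilt z [-0.059  0.02  -0.998] w 40.0 F [-0.2 -0.3 -6.5]
tool shift /100: [0.138 0.405 0.398] twist/90: -0.022
```

```bash
python3 -m creep '[{"gripper":0.2,"translation":[0,-0.3,0],"twist":0},{"gripper":0.2,"translation":[0,-0.4,0],"twist":0},{"gripper":0.2,"translation":[0,-0.4,0],"twist":0},{"gripper":0.2,"translation":[0,-0.1,0],"twist":0},{"gripper":0.2,"translation":[0,0.1,0],"twist":-0.01},{"gripper":0.2,"translation":[0.01,0.14,0],"twist":-0.01},{"gripper":0.2,"translation":[0.01,0.14,0],"twist":0},{"gripper":0.2,"translation":[0.01,0.14,0],"twist":0},{"gripper":0.2,"translation":[0.01,0.14,0],"twist":0},{"gripper":0.2,"translation":[0.01,0.14,0],"twist":0},{"gripper":0.2,"translation":[0.01,0.14,0],"twist":0},{"gripper":0.2,"translation":[0.01,0.14,0],"twist":0},{"gripper":0.2,"translation":[0.01,0.14,0],"twist":0},{"gripper":0.2,"translation":[0,0,0],"twist":0},{"gripper":0.2,"translation":[0,0,0],"twist":0}]'
python3 - <<'E'
from h import *
rel([638.5,-8,140],3.8)
E
```

```text
time_s: 30.18
ee_pos: [617.4, -14.9, 181.6]
eef_rot: [-2.116, -2.254, 0.032]
force: [0.0, 0.3, -6.3]
gripper_width: 39.9
t 30.18 pos [617.4 -14.9 181.6] yaw 3.65 tilt z [-0.05   0.019 -0.999] w 39.9 F [ 0.   0.3 -6.3]
tool shift /100: [0.046 0.235 0.406] twist/90: -0.002
```

```bash
python3 -m creep '[{"gripper":0.2,"translation":[0.02,0.1,0.02],"twist":0},{"gripper":0.2,"translation":[0.02,0.08,0.08],"twist":0},{"gripper":0.2,"translation":[0.01,0.04,0.1],"twist":0},{"gripper":0.2,"translation":[0,0,0.1],"twist":0},{"gripper":0.2,"translation":[0,0,0.1],"twist":0},{"gripper":0.2,"translation":[0,0,0.1],"twist":0},{"gripper":0.2,"translation":[0,0,0.05],"twist":0},{"gripper":0.2,"translation":[0,0,0],"twist":0},{"gripper":0.2,"translation":[0,0,0],"twist":0}]'
python3 - <<'E'
from h import *
rel([638.5,-8,110],3.8)
im,c=snap("wrist","w15")
im,c=snap("side","s15");cv2.imwrite("pics/s15z.png",cv2.resize(im[130:280,260:460],None,fx=4,fy=4,interpolation=2))
E
```

```text
time_s: 30.93
ee_pos: [635.0, -7.4, 116.7]
eef_rot: [-2.112, -2.25, 0.04]
force: [-0.3, 0.7, -6.0]
gripper_width: 39.4
t 30.93 pos [635.   -7.4 116.7] yaw 3.67 tilt z [-0.059  0.019 -0.998] w 39.4 F [-0.3  0.7 -6. ]
tool shift /100: [-0.009  0.039  0.064] twist/90: -0.001
```

View pics/w15_raw.png

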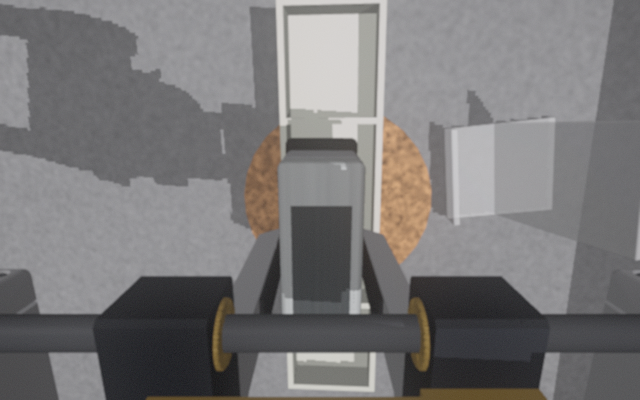

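View pics/s15z.png

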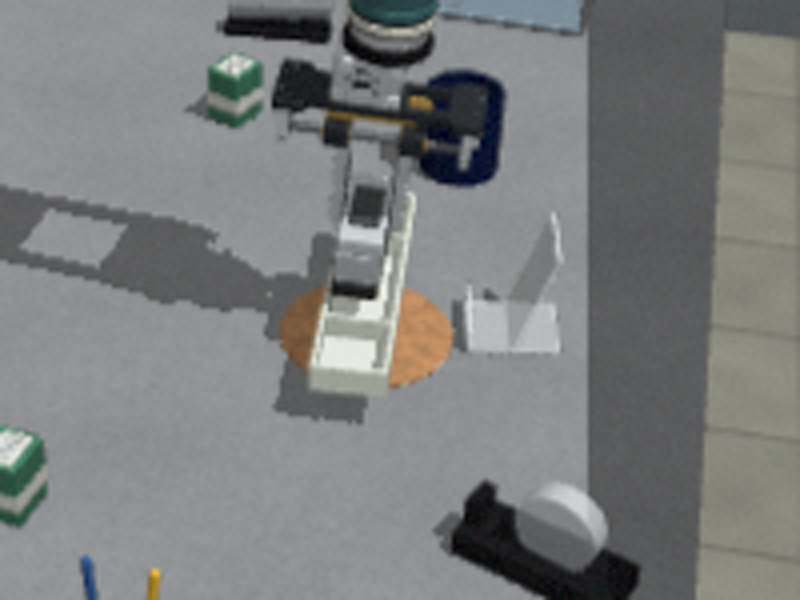

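The wrist view shows the punch just above the middle compartment. Its base end is at row 140, inside the divider at row 120, but the punch sits a little to the left. I'll check the numbers.

Run:
```python
from h import *
o=bot.get_obs();c=cam("wrist",o)
print("base end corners",plane(c,[(287,140),(357,140)],91).round(1))
print("body end top corners",plane(c,[(279,158),(364,158)],139).round(1))
P=plane(c,[(280,119.5),(383,119.5),(277,3),(386,3)],65);print("tray divider",P.round(1), "center est from end",(P[2:].mean(0)-136*np.array([-np.sin(np.radians(3.8)),np.cos(np.radians(3.8)),0])).round(1),(P[:2].mean(0)-65*np.array([-np.sin(np.radians(3.8)),np.cos(np.radians(3.8)),0])).round(1))
```

```text
base end corners [[611.4  44.8  91. ]
 [651.7  47.5  91. ]]
body end top corners [[615.2  40.3 139. ]
 [653.2  43.  139. ]]
tray divider [[602.5  55.5  65. ]
 [668.2  59.8  65. ]
 [598.1 123.7  65. ]
 [663.  126.9  65. ]] center est from end [639.6 -10.4  65. ] [639.6  -7.2  65. ]
```

```bash
python3 -m creep '[{"gripper":0.2,"translation":[0.01,0.05,0.03],"twist":0},{"gripper":0.2,"translation":[0,0.01,0.05],"twist":0},{"gripper":0.2,"translation":[0,0,0.06],"twist":0},{"gripper":0.2,"translation":[0,0,0.06],"twist":0},{"gripper":0.2,"translation":[0,0,0.04],"twist":0},{"gripper":0.2,"translation":[0,0,0.01],"twist":0}]'
python3 - <<'E'
from h import *
rel([639,-7,82],3.8)
im,c=snap("wrist","w16")
E
```

```text
time_s: 31.53
ee_pos: [642.7, -5.7, 93.3]
eef_rot: [-2.116, -2.255, 0.033]
force: [-0.8, -0.1, -5.6]
gripper_width: 39.6
t 31.53 pos [642.7  -5.7  93.3] yaw 3.66 tilt z [-0.05   0.018 -0.999] w 39.6 F [-0.8 -0.1 -5.6]
tool shift /100: [-0.013 -0.032  0.115] twist/90: -0.002
```

View pics/w16_raw.png

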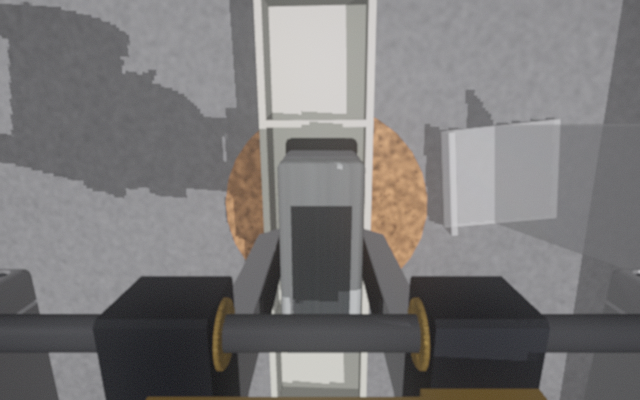

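```bash
python3 -m creep '[{"gripper":0.2,"translation":[0,-0.035,0.02],"twist":0},{"gripper":0.2,"translation":[0,0,0.03],"twist":0},{"gripper":0.2,"translation":[0,0,0.02],"twist":0},{"gripper":0.2,"translation":[0,0,0.01],"twist":0}]'
python3 - <<'E'
from h import *
rel([639,-7,82],3.8)
im,c=snap("wrist","w17")
E
```

```text
time_s: 31.92
ee_pos: [638.2, -5.9, 85.0]
eef_rot: [-2.116, -2.255, 0.033]
force: [0.2, -0.9, -5.8]
gripper_width: 40.0
t 31.92 pos [638.2  -5.9  85. ] yaw 3.65 tilt z [-0.05   0.018 -0.999] w 40.0 F [ 0.2 -0.9 -5.8]
tool shift /100: [-0.012  0.008  0.029] twist/90: -0.002
```

View pics/w17_raw.png

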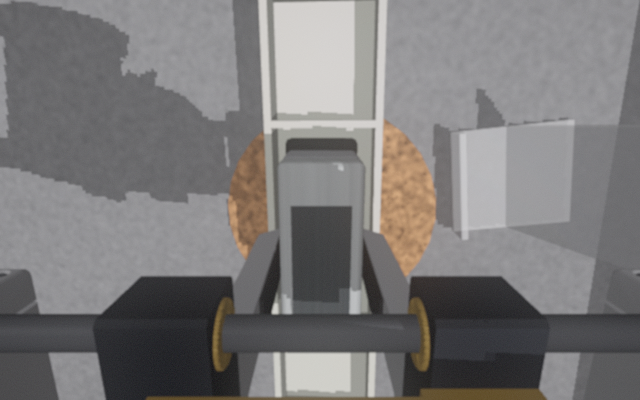

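The base (cols 287–357) is now centred between the inner walls (275–373). I'll lower it to contact.

```bash
python3 -m creep '[{"gripper":0.2,"translation":[0,0,0.025],"twist":0},{"gripper":0.2,"translation":[0,0,0.015],"twist":0}]'; python3 -m creep '[{"gripper":0.2,"translation":[0,0,0.02],"twist":0}]'; python3 -c "
from h import *
rel([639,-7,82],3.8)"
```

```text
time_s: 32.13
ee_pos: [638.6, -6.0, 81.7]
eef_rot: [-2.118, -2.256, 0.031]
force: [-1.6, -0.3, -1.7]
gripper_width: 39.9
time_s: 32.22
ee_pos: [639.0, -6.1, 81.4]
eef_rot: [-2.119, -2.257, 0.03]
force: [-2.5, 1.3, 4.2]
gripper_width: 40.0
t 32.22 pos [639.   -6.1  81.4] yaw 3.64 tilt z [-0.047  0.017 -0.999] w 40.0 F [-2.5  1.3  4.2]
tool shift /100: [-0.009 -0.001 -0.006] twist/90: -0.002
```

```bash
python3 -m creep '[{"gripper":0.2,"translation":[0,0,0.02],"twist":0},{"gripper":0.44,"translation":[0,0,0],"twist":0},{"gripper":0.48,"translation":[0,0,0],"twist":0},{"gripper":0.55,"translation":[0,0,0],"twist":0},{"gripper":0.65,"translation":[0,0,0],"twist":0},{"gripper":0.75,"translation":[0,0,0],"twist":0}]'; python3 -c "
from h import *
rel([639,-7,82],3.8)"
```

```text
time_s: 32.72
ee_pos: [641.9, -6.2, 85.5]
eef_rot: [-2.124, -2.263, 0.02]
force: [-0.4, -0.9, 0.4]
gripper_width: 61.7
t 32.72 pos [641.9  -6.2  85.5] yaw 3.64 tilt z [-0.037  0.017 -0.999] w 61.7 F [-0.4 -0.9  0.4]
tool shift /100: [-0.007 -0.028  0.036] twist/90: -0.002
```

```bash
python3 -m creep '[{"gripper":0.9,"translation":[0,0,0],"twist":0},{"gripper":0.9,"translation":[0,0,-0.1],"twist":0},{"gripper":0.9,"translation":[0,0,-0.2],"twist":0},{"gripper":0.9,"translation":[0,0,-0.3],"twist":0},{"gripper":1,"translation":[0,0,-0.3],"twist":0},{"gripper":1,"translation":[0,0,-0.15],"twist":0},{"gripper":1,"translation":[0,0,0],"twist":0},{"gripper":1,"translation":[0,0,0],"twist":0}]'
python3 - <<'E'
from h import *
rel([639,-7,190],3.8)
im,c=snap("wrist","w18")
im,c=snap("side","s18");cv2.imwrite("pics/s18z.png",cv2.resize(im[110:290,220:440],None,fx=3.3,fy=3.3,interpolation=2))
E
```

```text
time_s: 33.38
ee_pos: [647.2, -8.1, 198.3]
eef_rot: [-2.126, -2.265, 0.015]
force: [-0.9, 0.3, 0.2]
gripper_width: 94.2
t 33.38 pos [647.2  -8.1 198.3] yaw 3.65 tilt z [-0.032  0.017 -0.999] w 94.2 F [-0.9  0.3  0.2]
tool shift /100: [ 0.015 -0.079  0.086] twist/90: -0.002
```

View pics/w18_raw.png

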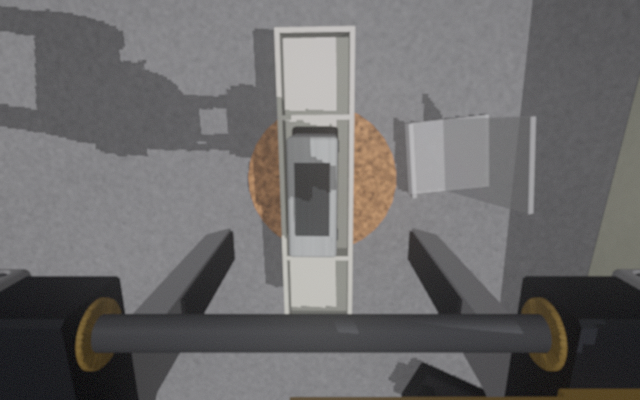

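View pics/s18z.png

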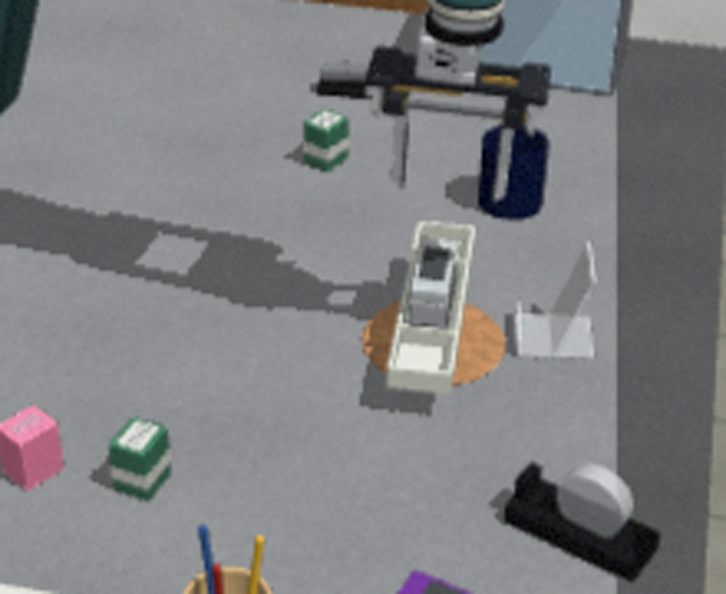

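The punch is seated in the middle compartment (rows 128–255 in the wrist view) and the tray is upright. Next is box_b.

```bash
python3 -m creep '[{"gripper":1,"translation":[-0.1,-0.1,0],"twist":0},{"gripper":1,"translation":[-0.2,-0.19,0],"twist":0},{"gripper":1,"translation":[-0.25,-0.23,0],"twist":0},{"gripper":1,"translation":[-0.25,-0.23,0],"twist":0},{"gripper":1,"translation":[-0.25,-0.23,0],"twist":0},{"gripper":1,"translation":[-0.25,-0.23,0],"twist":0},{"gripper":1,"translation":[-0.25,-0.23,0],"twist":0},{"gripper":1,"translation":[-0.25,-0.23,0],"twist":0},{"gripper":1,"translation":[-0.25,-0.23,0],"twist":0},{"gripper":1,"translation":[-0.25,-0.23,0],"twist":0},{"gripper":1,"translation":[-0.2,-0.18,0],"twist":0},{"gripper":1,"translation":[-0.1,-0.1,0],"twist":0},{"gripper":1,"translation":[0,0,0],"twist":-0.079},{"gripper":1,"translation":[0,0,0],"twist":-0.079},{"gripper":1,"translation":[0,0,0],"twist":-0.079},{"gripper":1,"translation":[0,0,0],"twist":-0.079},{"gripper":1,"translation":[0,0,0],"twist":-0.079},{"gripper":1,"translation":[0,0,0],"twist":-0.079},{"gripper":1,"translation":[0,0,0],"twist":-0.079},{"gripper":1,"translation":[0,0,0],"twist":-0.079}]'
python3 - <<'E'
from h import *
rel([406,-303,150],84)
E
```

```text
time_s: 35.15
ee_pos: [394.0, -284.2, 158.4]
eef_rot: [-0.744, -2.943, -0.044]
force: [0.4, 0.1, -0.4]
gripper_width: 94.0
t 35.15 pos [ 394.  -284.2  158.4] yaw 61.62 tilt z [-0.095  0.054 -0.994] w 94.0 F [ 0.4  0.1 -0.4]
tool shift /100: [-0.203 -0.109  0.062] twist/90: -0.249
```

```bash
python3 -m creep '[{"gripper":1,"translation":[0,0,0],"twist":-0.079},{"gripper":1,"translation":[0,0,0],"twist":-0.079},{"gripper":1,"translation":[0,0,0],"twist":-0.079},{"gripper":1,"translation":[0,0,0],"twist":0}]'
python3 - <<'E'
from h import *
rel([406,-303,150],84)
im,c=snap("wrist","w19")
E
```

```text
time_s: 35.48
ee_pos: [390.3, -280.9, 150.2]
eef_rot: [-0.179, -3.026, -0.087]
force: [-0.2, 0.7, 0.4]
gripper_width: 93.9
t 35.48 pos [ 390.3 -280.9  150.2] yaw 83.07 tilt z [-0.106  0.063 -0.992] w 93.9 F [-0.2  0.7  0.4]
tool shift /100: [-0.18  -0.2   -0.028] twist/90: -0.010
```

View pics/w19_raw.png

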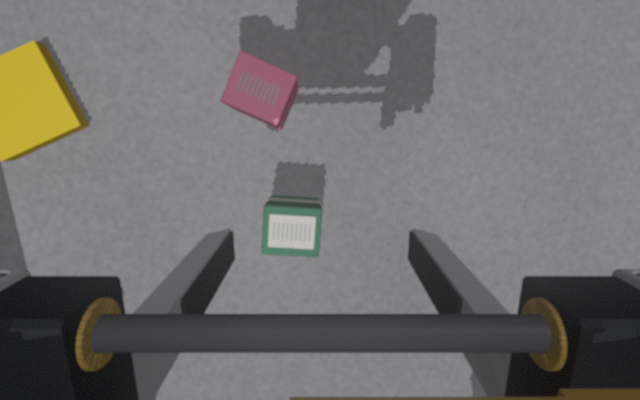

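The wrist view shows green box_b's top at (265,205)–(319,256). The pink look-alike is further toward the base, clear of the fingers.

Run:
```python
from h import *
o=bot.get_obs();c=cam("wrist",o)
im=cv2.imread("pics/w19_raw.png");H,S,V=cv2.split(cv2.cvtColor(im,cv2.COLOR_BGR2HSV))
m=((H>60)&(H<95)&(S>60)&(V>70)).astype(np.uint8);m[:190]=0
k=max(cv2.findContours(m,0,2)[0],key=cv2.contourArea);print(cv2.boundingRect(k))
Q=plane(c,k[:,0],62)[:,:2].astype(np.float32);r=cv2.minAreaRect(Q);print(r,cv2.boxPoints(r).round(1).tolist())
```

```text
(262, 205, 59, 51)
((400.19537353515625, -301.3826904296875), (44.258338928222656, 39.347137451171875), 79.00942993164062) [[376.70001220703125, -319.3999938964844], [415.29998779296875, -326.8999938964844], [423.70001220703125, -283.3999938964844], [385.1000061035156, -275.8999938964844]]
```

```bash
python3 -c "
from h import *
rel([402,-302,80],80)"
python3 -m creep '[{"gripper":1,"translation":[-0.08,-0.1,0],"twist":0.034},{"gripper":1,"translation":[-0.1,-0.1,0.05],"twist":0},{"gripper":1,"translation":[-0.02,0,0.12],"twist":0},{"gripper":1,"translation":[-0.02,0,0.12],"twist":0},{"gripper":1,"translation":[-0.02,0,0.12],"twist":0},{"gripper":1,"translation":[-0.01,0,0.12],"twist":0},{"gripper":1,"translation":[0,0,0.05],"twist":0},{"gripper":1,"translation":[0,0,0],"twist":0}]'; python3 -c "
from h import *
rel([402,-302,36],80)"
```

```text
t 35.53 pos [ 390.1 -280.7  149.9] yaw 82.83 tilt z [-0.106  0.064 -0.992] w 94.1 F [-0.7  0.3 -1. ]
tool shift /100: [-0.222 -0.231  0.667] twist/90: 0.031
time_s: 36.2
ee_pos: [401.5, -295.9, 77.4]
eef_rot: [-0.299, -3.002, -0.094]
force: [-0.5, 0.4, -0.0]
gripper_width: 94.0
t 36.2 pos [ 401.5 -295.9   77.4] yaw 78.45 tilt z [-0.116  0.074 -0.991] w 94.0 F [-0.5  0.4 -0. ]
tool shift /100: [-0.07  -0.079  0.405] twist/90: -0.017
```

```bash
python3 -m creep '[{"gripper":1,"translation":[-0.04,-0.06,0.04],"twist":-0.015},{"gripper":1,"translation":[-0.02,-0.01,0.1],"twist":0},{"gripper":1,"translation":[-0.01,0,0.12],"twist":0},{"gripper":1,"translation":[0,0,0.1],"twist":0},{"gripper":1,"translation":[0,0,0.04],"twist":0},{"gripper":1,"translation":[0,0,0],"twist":0}]'
python3 - <<'E'
from h import *
rel([402,-302,36],80)
im,c=snap("wrist","w20")
E
```

```text
time_s: 36.7
ee_pos: [401.2, -299.1, 33.4]
eef_rot: [-0.271, -3.004, -0.098]
force: [-0.7, 0.4, 0.5]
gripper_width: 94.1
t 36.7 pos [ 401.2 -299.1   33.4] yaw 79.51 tilt z [-0.117  0.076 -0.99 ] w 94.1 F [-0.7  0.4  0.5]
tool shift /100: [-0.01  -0.026 -0.029] twist/90: -0.005
```

View pics/w20_raw.png

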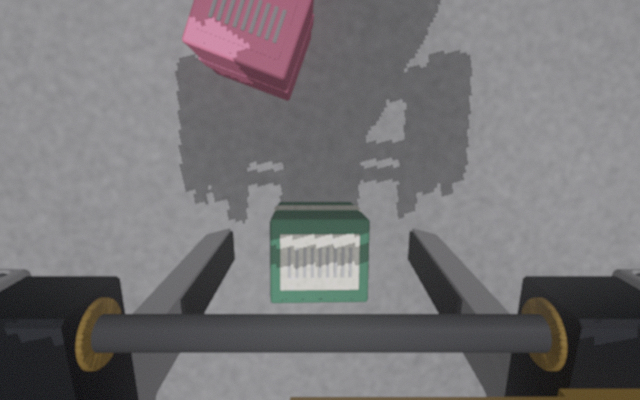

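```bash
python3 - <<'E'
from h import *
o=bot.get_obs();c=cam("wrist",o)
P=plane(c,[(271,223),(369,223),(368,301),(270,301)],62);print(P.round(1),P.mean(0).round(1))
print([np.linalg.norm(P[i]-P[i-1]).round(1) for i in range(4)],np.degrees(np.arctan2(*(P[1]-P[0])[[1,0]])))
E
python3 -m creep '[{"gripper":0.7,"translation":[0,0,-0.03],"twist":0},{"gripper":0.6,"translation":[0,0,0],"twist":0},{"gripper":0.4,"translation":[0,0,0],"twist":0},{"gripper":0.3,"translation":[0,0,0],"twist":0},{"gripper":0.3,"translation":[0,0,0],"twist":0},{"gripper":0.3,"translation":[0,0,0],"twist":0},{"gripper":0.3,"translation":[0,0,0],"twist":0}]'; python3 -c "
from h import *
rel([402,-302,36],80)"
```

```text
[[ 379.9 -319.9   62. ]
 [ 388.5 -276.2   62. ]
 [ 425.1 -282.8   62. ]
 [ 415.8 -327.6   62. ]] [ 402.3 -301.6   62. ]
[np.float64(36.7), np.float64(44.5), np.float64(37.2), np.float64(45.7)] 78.93000436917032
time_s: 37.33
ee_pos: [403.4, -300.8, 40.3]
eef_rot: [-0.272, -3.009, -0.093]
force: [-0.5, 0.1, -0.7]
gripper_width: 50.8
t 37.33 pos [ 403.4 -300.8   40.3] yaw 79.49 tilt z [-0.112  0.071 -0.991] w 50.8 F [-0.5  0.1 -0.7]
tool shift /100: [ 0.006 -0.017  0.043] twist/90: -0.006
```

```bash
python3 -m creep '[{"gripper":0.48,"translation":[0,0,0.03],"twist":0},{"gripper":0.3,"translation":[0,0,0],"twist":0},{"gripper":0.3,"translation":[0,0,0],"twist":0},{"gripper":0.3,"translation":[0,0,0],"twist":0}]'; python3 -c "
from h import *
rel([402,-302,36],80)"; python3 -m creep '[{"gripper":0.3,"translation":[0,0,-0.06],"twist":0},{"gripper":0.3,"translation":[0,0,-0.12],"twist":0},{"gripper":0.3,"translation":[0,0,-0.2],"twist":0},{"gripper":0.3,"translation":[0,0,-0.2],"twist":0},{"gripper":0.3,"translation":[0,0,-0.2],"twist":0},{"gripper":0.3,"translation":[0,0,-0.2],"twist":0},{"gripper":0.3,"translation":[0,0,-0.1],"twist":-0.07},{"gripper":0.3,"translation":[0,0,-0.05],"twist":-0.07}]'; python3 -c "
from h import *
rel([646,-109,140],93.8)"
```

```text
time_s: 37.67
ee_pos: [404.0, -301.5, 38.9]
eef_rot: [-0.273, -3.012, -0.089]
force: [0.3, 0.3, 2.8]
gripper_width: 46.2
t 37.67 pos [ 404.  -301.5   38.9] yaw 79.49 tilt z [-0.11   0.069 -0.992] w 46.2 F [0.3 0.3 2.8]
tool shift /100: [ 0.015 -0.01   0.03 ] twist/90: -0.006
time_s: 38.33
ee_pos: [414.6, -307.3, 154.6]
eef_rot: [0.07, -3.022, -0.121]
force: [0.2, 0.1, -1.7]
gripper_width: 46.3
t 38.33 pos [ 414.6 -307.3  154.6] yaw 92.4 tilt z [-0.118  0.077 -0.99 ] w 46.3 F [ 0.2  0.1 -1.7]
tool shift /100: [-2.414  1.866  0.024] twist/90: -0.016
```

```bash
python3 -m creep '[{"gripper":0.3,"translation":[-0.08,0.06,0],"twist":-0.016},{"gripper":0.3,"translation":[-0.14,0.11,0],"twist":0},{"gripper":0.3,"translation":[-0.19,0.15,0],"twist":0},{"gripper":0.3,"translation":[-0.19,0.15,0],"twist":0},{"gripper":0.3,"translation":[-0.19,0.15,0],"twist":0},{"gripper":0.3,"translation":[-0.19,0.15,0],"twist":0},{"gripper":0.3,"translation":[-0.19,0.15,0],"twist":0},{"gripper":0.3,"translation":[-0.19,0.15,0],"twist":0},{"gripper":0.3,"translation":[-0.19,0.15,0],"twist":0},{"gripper":0.3,"translation":[-0.19,0.15,0],"twist":0},{"gripper":0.3,"translation":[-0.19,0.15,0],"twist":0},{"gripper":0.3,"translation":[-0.19,0.15,0],"twist":0},{"gripper":0.3,"translation":[-0.14,0.11,0],"twist":0},{"gripper":0.3,"translation":[-0.08,0.06,0],"twist":0},{"gripper":0.3,"translation":[0,0,0],"twist":0},{"gripper":0.3,"translation":[0,0,0],"twist":0}]'
python3 - <<'E'
from h import *
rel([646,-109,130],93.8)
im,c=snap("wrist","w21")
im,c=snap("side","s21");cv2.imwrite("pics/s21z.png",cv2.resize(im[130:280,260:460],None,fx=4,fy=4,interpolation=2))
E
```

```text
time_s: 39.67
ee_pos: [648.0, -88.5, 139.6]
eef_rot: [0.077, -3.012, -0.129]
force: [-0.4, -1.0, -2.0]
gripper_width: 46.3
t 39.67 pos [648.  -88.5 139.6] yaw 92.6 tilt z [-0.128  0.082 -0.988] w 46.3 F [-0.4 -1.  -2. ]
tool shift /100: [ 0.019 -0.211  0.081] twist/90: -0.013
```

View pics/w21_raw.png

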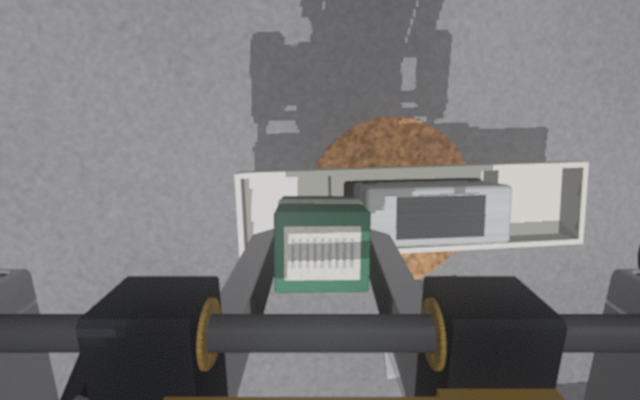

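View pics/s21z.png

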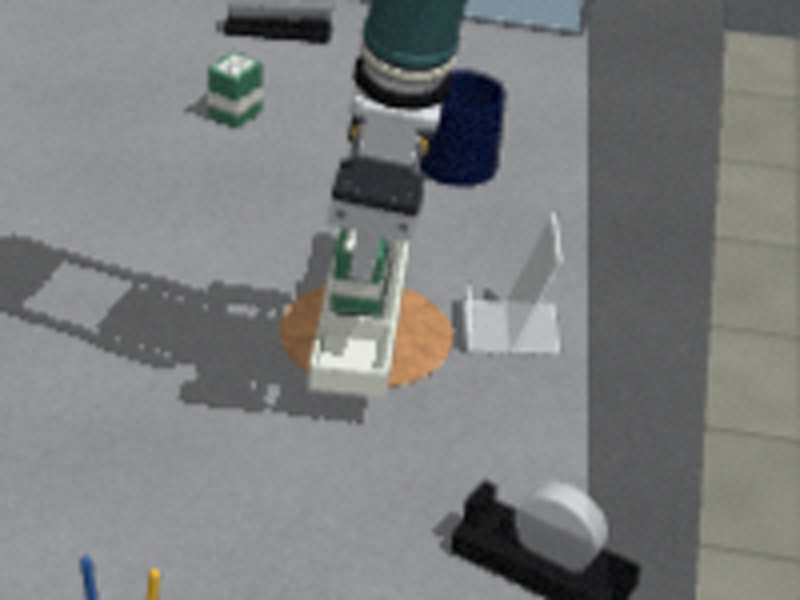

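```bash
cat > off.py <<'E'
from h import *
def off(rv1,v):
    o=bot.get_obs();R=Ro.from_rotvec(o["eef_rot"]).as_matrix()@Ro.from_rotvec(rv1).as_matrix().T
    return R@np.array(v),R[:,2],o
E
python3 - <<'E'
from off import *
v,up,o=off([-.273,-3.012,-.089],[-1.7,-.1,-38.9])
print("bottom offset",v.round(1),"box up",up.round(3),"bottom now",(o["ee_pos"]+v).round(1))
c=cam("wrist",o);P=plane(c,[(236,174.5),(587.5,163),(582.5,242)],65);print(P.round(1))
print("tray centre", ((P[0]+P[2])/2).round(1), np.degrees(np.arctan2(*(P[1]-P[0])[[1,0]])))
E
```

```text
bottom offset [ -1.8   1.1 -38.9] box up [ 0.005 -0.04   0.999] bottom now [645.7 -88.2 101. ]
[[ 616.9 -146.1   65. ]
 [ 597.2  124.9   65. ]
 [ 660.6  129.9   65. ]]
tray centre [638.7  -8.1  65. ] 94.1503468525817
```

```bash
python3 -m creep '[{"gripper":0.3,"translation":[0.0,-0.12,0],"twist":-0.013},{"gripper":0.3,"translation":[0,-0.1,0],"twist":0},{"gripper":0.3,"translation":[0,-0.02,0],"twist":0},{"gripper":0.3,"translation":[0,0,0],"twist":0}]'
python3 - <<'E'
from off import *
v,up,o=off([-.273,-3.012,-.089],[-1.7,-.1,-38.9])
rel(np.array([646,-111,75])-v,93.9);print("box up",up.round(3),"bottom",(o["ee_pos"]+v).round(1))
E
```

```text
time_s: 40.1
ee_pos: [646.5, -117.4, 138.9]
eef_rot: [0.098, -3.012, -0.13]
force: [-0.2, -0.1, -1.0]
gripper_width: 46.1
t 40.1 pos [ 646.5 -117.4  138.9] yaw 93.4 tilt z [-0.127  0.082 -0.989] w 46.1 F [-0.2 -0.1 -1. ]
tool shift /100: [-0.047  0.029  0.25 ] twist/90: -0.006
box up [ 0.004 -0.042  0.999] bottom [ 644.7 -116.3  100. ]
```

```bash
python3 -m creep '[{"gripper":0.3,"translation":[-0.02,0.03,0.06],"twist":-0.006},{"gripper":0.3,"translation":[-0.02,0.01,0.09],"twist":0},{"gripper":0.3,"translation":[-0.01,0,0.08],"twist":0},{"gripper":0.3,"translation":[0,0,0.02],"twist":0}]'
python3 - <<'E'
from off import *
im,c=snap("wrist","w22")
v,up,o=off([-.273,-3.012,-.089],[-1.7,-.1,-38.9])
rel(np.array([646,-111,46])-v,93.9);print("box up",up.round(3),"bottom",(o["ee_pos"]+v).round(1))
E
```

```text
time_s: 40.43
ee_pos: [647.9, -111.6, 113.2]
eef_rot: [0.108, -3.015, -0.131]
force: [-0.4, 1.0, -3.2]
gripper_width: 46.4
t 40.48 pos [ 647.7 -111.4  113. ] yaw 93.8 tilt z [-0.125  0.082 -0.989] w 46.2 F [ 0.   0.4 -2.6]
tool shift /100: [-0.033 -0.033  0.277] twist/90: -0.001
box up [ 0.002 -0.043  0.999] bottom [ 646.  -110.3   74.1]
```

View pics/w22_raw.png

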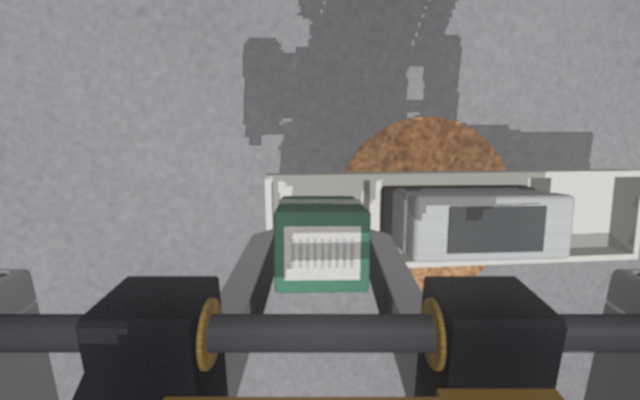

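```bash
python3 -m creep '[{"gripper":0.3,"translation":[-0.01,-0.01,0.05],"twist":0},{"gripper":0.3,"translation":[-0.01,-0.01,0.06],"twist":0},{"gripper":0.3,"translation":[-0.01,-0.01,0.06],"twist":0},{"gripper":0.3,"translation":[0,0,0.04],"twist":0},{"gripper":0.3,"translation":[0,0,0.01],"twist":0}]'
python3 - <<'E'
from off import *
im,c=snap("wrist","w23")
v,up,o=off([-.273,-3.012,-.089],[-1.7,-.1,-38.9])
rel(np.array([646,-111,43])-v,93.9);print("box up",up.round(3),"bottom",(o["ee_pos"]+v).round(1))
E
```

```text
time_s: 40.9
ee_pos: [648.1, -111.3, 87.6]
eef_rot: [0.111, -3.013, -0.132]
force: [0.1, -1.2, -2.4]
gripper_width: 46.5
t 40.95 pos [ 648.  -111.3   87.5] yaw 93.88 tilt z [-0.127  0.083 -0.988] w 46.4 F [ 0.1  0.8 -1.8]
tool shift /100: [-0.004 -0.014  0.055] twist/90: -0.000
box up [ 0.003 -0.044  0.999] bottom [ 646.2 -110.1   48.6]
```

View pics/w23_raw.png

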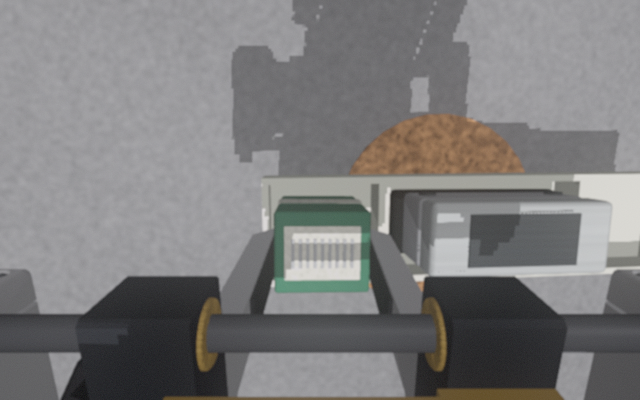

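Well inside the compartment. I'll lower the last few millimetres until contact.

```bash
python3 -m creep '[{"gripper":0.3,"translation":[0,0,0.035],"twist":0},{"gripper":0.3,"translation":[0,0,0.02],"twist":0}]'; python3 -m creep '[{"gripper":0.3,"translation":[0,0,0.02],"twist":0}]'
```

```text
time_s: 41.12
ee_pos: [647.7, -111.1, 82.5]
eef_rot: [0.11, -3.014, -0.131]
force: [-0.2, -0.5, 0.9]
gripper_width: 46.2
time_s: 41.2
ee_pos: [647.8, -111.4, 81.5]
eef_rot: [0.11, -3.015, -0.129]
force: [0.1, -1.0, 3.2]
gripper_width: 46.6
```

```bash
python3 -m creep '[{"gripper":0.3,"translation":[0,0,0.01],"twist":0},{"gripper":0.51,"translation":[0,0,0],"twist":0},{"gripper":0.54,"translation":[0,0,0],"twist":0},{"gripper":0.58,"translation":[0,0,0],"twist":0},{"gripper":0.6,"translation":[0,0,0],"twist":0}]'; python3 -c "
from h import *
rel([648,-111,180],93.9)"
```

```text
time_s: 41.62
ee_pos: [648.7, -110.8, 83.0]
eef_rot: [0.111, -3.019, -0.13]
force: [0.4, -0.2, 0.2]
gripper_width: 55.7
t 41.62 pos [ 648.7 -110.8   83. ] yaw 93.92 tilt z [-0.12   0.081 -0.989] w 55.7 F [ 0.4 -0.2  0.2]
tool shift /100: [ 0.118  0.086 -0.96 ] twist/90: 0.000
```

```bash
python3 -m creep '[{"gripper":0.6,"translation":[0.01,0.008,-0.08],"twist":0},{"gripper":0.6,"translation":[0.02,0.016,-0.15],"twist":0},{"gripper":0.6,"translation":[0.025,0.02,-0.2],"twist":0},{"gripper":0.6,"translation":[0.025,0.02,-0.2],"twist":0},{"gripper":1,"translation":[0.025,0.02,-0.2],"twist":0},{"gripper":1,"translation":[0.02,0.01,-0.1],"twist":0},{"gripper":1,"translation":[0,0,0],"twist":0}]'
python3 - <<'E'
from h import *
rel([438,336,180])
im,c=snap("wrist","w24")
im,c=snap("side","s24");cv2.imwrite("pics/s24z.png",cv2.resize(im[110:290,220:440],None,fx=3.3,fy=3.3,interpolation=2))
E
```

```text
time_s: 42.2
ee_pos: [646.1, -110.3, 181.8]
eef_rot: [0.11, -3.017, -0.13]
force: [0.3, -0.8, 0.2]
gripper_width: 73.1
t 42.2 pos [ 646.1 -110.3  181.8] yaw 93.88 tilt z [-0.123  0.081 -0.989] w 73.1 F [ 0.3 -0.8  0.2]
tool shift /100: [1.712 4.573 0.635]
```

View pics/s24z.png

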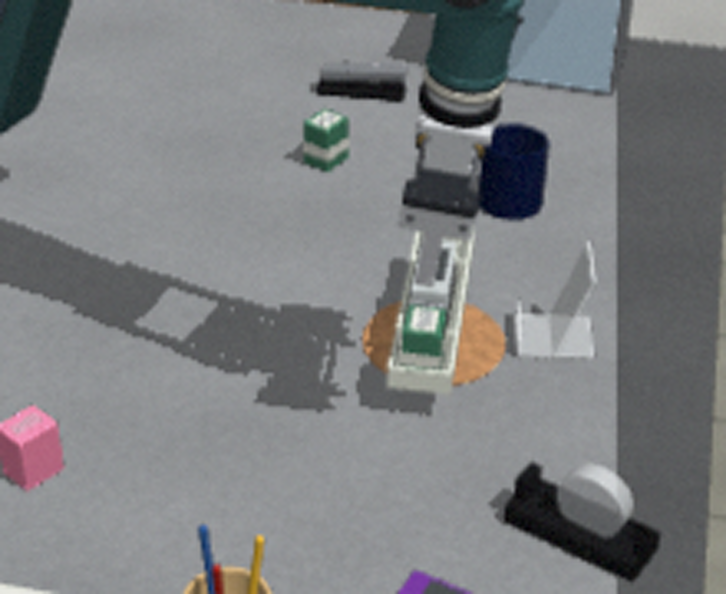

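View pics/w24_raw.png

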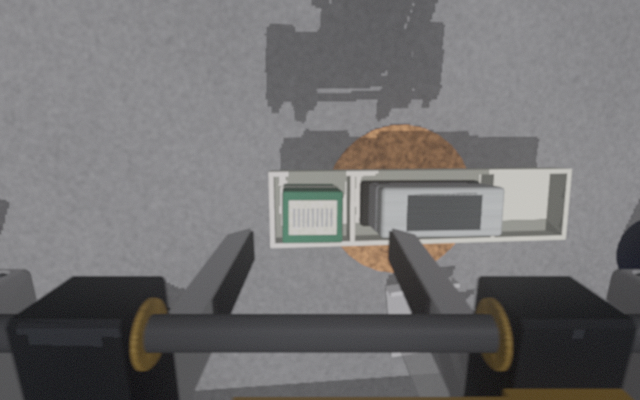

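Box_b stands in the end compartment, at (312,213) in the wrist view. Next is box_a.

```bash
python3 -m creep '[{"gripper":1,"translation":[0.03,0.1,-0.05],"twist":0},{"gripper":1,"translation":[0.07,0.2,-0.03],"twist":0},{"gripper":1,"translation":[0.1,0.28,-0.02],"twist":0},{"gripper":1,"translation":[0.1,0.28,-0.02],"twist":0},{"gripper":1,"translation":[0.1,0.28,-0.02],"twist":0},{"gripper":1,"translation":[0.1,0.28,-0.02],"twist":0},{"gripper":1,"translation":[0.11,0.28,-0.02],"twist":0},{"gripper":1,"translation":[0.11,0.28,-0.02],"twist":0},{"gripper":1,"translation":[0.11,0.28,-0.02],"twist":0},{"gripper":1,"translation":[0.11,0.28,-0.02],"twist":0},{"gripper":1,"translation":[0.11,0.28,-0.02],"twist":0},{"gripper":1,"translation":[0.11,0.28,0],"twist":0},{"gripper":1,"translation":[0.11,0.28,0],"twist":0},{"gripper":1,"translation":[0.11,0.28,0],"twist":0},{"gripper":1,"translation":[0.11,0.28,0],"twist":0},{"gripper":1,"translation":[0.11,0.28,0],"twist":0},{"gripper":1,"translation":[0.1,0.2,0],"twist":0},{"gripper":1,"translation":[0.05,0.1,0],"twist":0},{"gripper":1,"translation":[0,0,0],"twist":0}]'
python3 - <<'E'
from h import *
rel([438,336,150])
im,c=snap("wrist","w25")
E
```

```text
time_s: 43.88
ee_pos: [418.2, 349.3, 250.2]
eef_rot: [0.107, -2.957, -0.133]
force: [-0.8, -0.2, -1.1]
gripper_width: 94.0
t 43.88 pos [418.2 349.3 250.2] yaw 93.64 tilt z [-0.182  0.082 -0.98 ] w 94.0 F [-0.8 -0.2 -1.1]
tool shift /100: [-0.36  -0.24   0.935]
```

View pics/w25_raw.png

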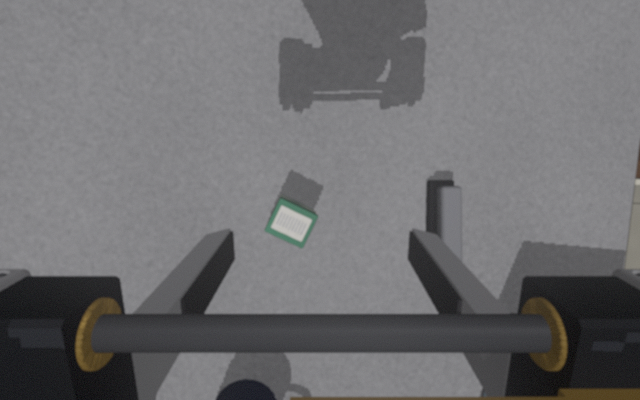

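Run:
```python
from h import *
o=bot.get_obs();c=cam("wrist",o)
im=cv2.imread("pics/w25_raw.png");H,S,V=cv2.split(cv2.cvtColor(im,cv2.COLOR_BGR2HSV))
m=((H>60)&(H<95)&(S>60)&(V>60)).astype(np.uint8);m[:190]=0;m[260:]=0
k=max(cv2.findContours(m,0,2)[0],key=cv2.contourArea);print(cv2.boundingRect(k))
Q=plane(c,k[:,0],62)[:,:2].astype(np.float32);r=cv2.minAreaRect(Q);print(r,cv2.boxPoints(r).round(1).tolist())
```

```text
(266, 198, 51, 50)
((434.5711669921875, 334.79351806640625), (44.30784225463867, 39.04296112060547), 66.9294204711914) [[407.8999938964844, 322.1000061035156], [443.8999938964844, 306.79998779296875], [461.20001220703125, 347.5], [425.29998779296875, 362.79998779296875]]
```

```bash
python3 -m creep '[{"gripper":1,"translation":[0,0,0.05],"twist":0.079},{"gripper":1,"translation":[0,0,0.1],"twist":0.079},{"gripper":1,"translation":[0,0,0.1],"twist":0.079},{"gripper":1,"translation":[0,0,0.1],"twist":0.058},{"gripper":1,"translation":[0,0,0.05],"twist":0}]'; python3 -c "
from h import *
rel([435.5,335,110],67)"
```

```text
time_s: 44.35
ee_pos: [414.2, 345.9, 207.2]
eef_rot: [-0.606, -2.883, -0.058]
force: [0.0, -0.4, 0.2]
gripper_width: 94.2
t 44.35 pos [414.2 345.9 207.2] yaw 66.29 tilt z [-0.181  0.078 -0.98 ] w 94.2 F [ 0.  -0.4  0.2]
tool shift /100: [-0.426 -0.013  0.906] twist/90: -0.008
```

```bash
python3 -m creep '[{"gripper":1,"translation":[-0.05,0,0.12],"twist":-0.008},{"gripper":1,"translation":[-0.08,0,0.16],"twist":0},{"gripper":1,"translation":[-0.08,0,0.17],"twist":0},{"gripper":1,"translation":[-0.08,0,0.17],"twist":0},{"gripper":1,"translation":[-0.08,0,0.16],"twist":0},{"gripper":1,"translation":[-0.05,0,0.1],"twist":0},{"gripper":1,"translation":[0,0,0],"twist":0}]'
python3 - <<'E'
from h import *
rel([435.5,335,38],67)
im,c=snap("wrist","w26")
E
```

```text
time_s: 44.93
ee_pos: [440.4, 328.8, 103.1]
eef_rot: [-0.572, -2.89, -0.056]
force: [-0.7, -0.0, 0.5]
gripper_width: 93.5
t 44.93 pos [440.4 328.8 103.1] yaw 67.61 tilt z [-0.183  0.075 -0.98 ] w 93.5 F [-0.7 -0.   0.5]
tool shift /100: [-0.061  0.039  0.652] twist/90: 0.007
```

View pics/w26_raw.png

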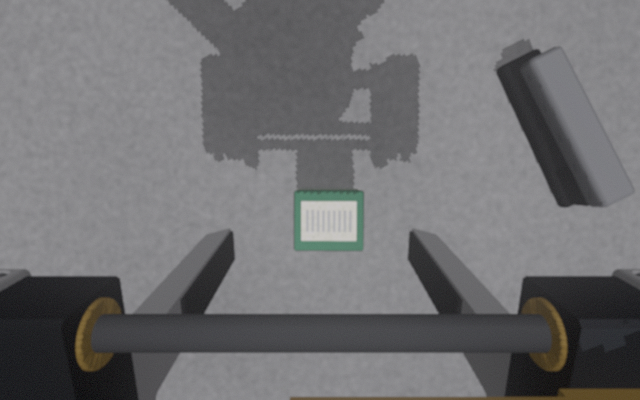

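```bash
python3 - <<'E'
from h import *
o=bot.get_obs();c=cam("wrist",o)
P=plane(c,[(295,191),(364,191),(363,250),(294,250)],62);print(P.round(1),P.mean(0).round(1))
print([np.linalg.norm(P[i]-P[i-1]).round(1) for i in range(4)],np.degrees(np.arctan2(*(P[1]-P[0])[[1,0]])))
E
python3 -m creep '[{"gripper":1,"translation":[-0.03,0.03,0.08],"twist":0},{"gripper":1,"translation":[-0.02,0.01,0.13],"twist":0},{"gripper":1,"translation":[-0.01,0,0.15],"twist":0},{"gripper":1,"translation":[0,0,0.14],"twist":0},{"gripper":1,"translation":[0,0,0.08],"twist":0},{"gripper":1,"translation":[0,0,0.02],"twist":0},{"gripper":1,"translation":[0,0,0],"twist":0}]'
python3 - <<'E'
from h import *
rel([435.5,335,38],67)
E
```

```text
[[409.  323.5  62. ]
 [426.1 365.1  62. ]
 [461.9 350.   62. ]
 [444.6 308.   62. ]] [435.4 336.6  62. ]
[np.float64(38.9), np.float64(45.0), np.float64(38.9), np.float64(45.4)] 67.6050939676213
time_s: 45.57
ee_pos: [439.8, 337.5, 43.7]
eef_rot: [-0.567, -2.899, -0.067]
force: [-0.2, -0.4, 0.6]
gripper_width: 93.7
t 45.57 pos [439.8 337.5  43.7] yaw 67.81 tilt z [-0.173  0.08  -0.982] w 93.7 F [-0.2 -0.4  0.6]
tool shift /100: [ 0.019 -0.04   0.062] twist/90: 0.009
```

```bash
python3 -m creep '[{"gripper":0.8,"translation":[0.03,-0.02,0.06],"twist":0},{"gripper":0.65,"translation":[0.01,0,0.02],"twist":0},{"gripper":0.5,"translation":[0,0,0],"twist":0},{"gripper":0.4,"translation":[0,0,0],"twist":0},{"gripper":0.3,"translation":[0,0,0],"twist":0},{"gripper":0.3,"translation":[0,0,0],"twist":0},{"gripper":0.3,"translation":[0,0,0],"twist":0}]'
python3 - <<'E'
from h import *
rel([435.5,336.5,38],67.6)
E
```

```text
time_s: 46.15
ee_pos: [435.4, 339.1, 39.3]
eef_rot: [-0.566, -2.905, -0.073]
force: [-0.6, -2.5, 0.6]
gripper_width: 50.6
t 46.15 pos [435.4 339.1  39.3] yaw 67.87 tilt z [-0.168  0.082 -0.982] w 50.6 F [-0.6 -2.5  0.6]
tool shift /100: [-0.013 -0.024  0.011] twist/90: 0.003
```

```bash
python3 -m creep '[{"gripper":0.3,"translation":[0,0,0.01],"twist":0},{"gripper":0.3,"translation":[0,0,0],"twist":0},{"gripper":0.3,"translation":[0,0,0],"twist":0}]'
python3 - <<'E'
from h import *
rel([435.5,336.5,38],67.6);print(bot.get_obs()["eef_rot"])
im,c=snap("side","s27");cv2.imwrite("pics/s27z.png",cv2.resize(im[110:210,260:410],None,fx=5,fy=5,interpolation=2))
E
```

```text
time_s: 46.4
ee_pos: [435.7, 338.8, 39.1]
eef_rot: [-0.567, -2.906, -0.073]
force: [-0.0, -0.1, -0.1]
gripper_width: 46.1
t 46.4 pos [435.7 338.8  39.1] yaw 67.86 tilt z [-0.167  0.082 -0.983] w 46.1 F [-0.  -0.1 -0.1]
tool shift /100: [-0.009 -0.022  0.009] twist/90: 0.003
[-0.56661632 -2.90558572 -0.07258748]
```

View pics/s27z.png

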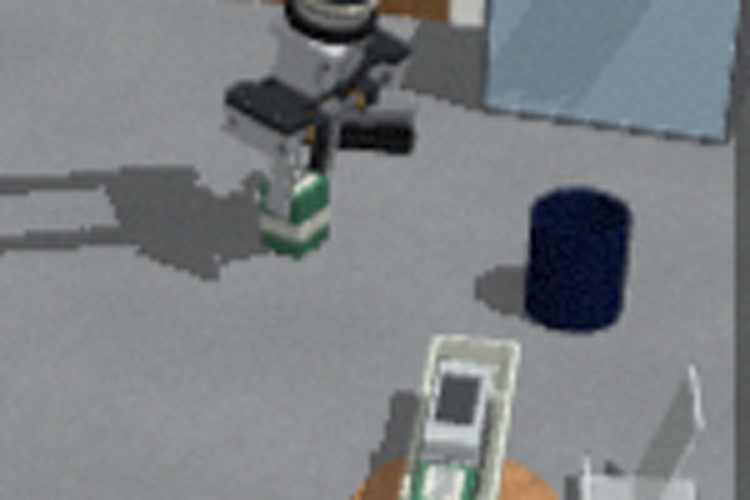

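```bash
python3 -c "
from h import *
rel([436,338,150],82)"; python3 -m creep '[{"gripper":0.3,"translation":[0.01,0.005,-0.06],"twist":0},{"gripper":0.3,"translation":[0.02,0,-0.12],"twist":0},{"gripper":0.3,"translation":[0.04,0,-0.2],"twist":0},{"gripper":0.3,"translation":[0.04,0,-0.2],"twist":0},{"gripper":0.3,"translation":[0.04,0,-0.2],"twist":0},{"gripper":0.3,"translation":[0.04,0,-0.2],"twist":-0.05},{"gripper":0.3,"translation":[0.02,0,-0.1],"twist":-0.06},{"gripper":0.3,"translation":[0,0,-0.05],"twist":-0.05}]'
python3 - <<'E'
from off import *
v,up,o=off([-.567,-2.906,-.073],[.5,-.3,-39.1])
rel(np.array([632.3,94,110])-v,83);print("box up",up.round(3),"bottom",(o["ee_pos"]+v).round(1))
E
```

```text
t 46.45 pos [435.7 338.8  39.1] yaw 67.86 tilt z [-0.167  0.082 -0.983] w 46.0 F [0.4 0.3 0.7]
tool shift /100: [ 0.2    0.008 -1.091] twist/90: -0.157
time_s: 47.12
ee_pos: [433.3, 336.7, 159.3]
eef_rot: [-0.184, -2.955, -0.101]
force: [-0.2, -1.3, -2.5]
gripper_width: 45.6
t 47.12 pos [433.3 336.7 159.3] yaw 82.57 tilt z [-0.173  0.079 -0.982] w 45.6 F [-0.2 -1.3 -2.5]
tool shift /100: [-2.239 -2.167 -0.435] twist/90: -0.005
box up [-0.008 -0.042  0.999] bottom [434.2 338.2 120.2]
```

```bash
python3 -m creep '[{"gripper":0.3,"translation":[-0.08,-0.07,-0.02],"twist":0},{"gripper":0.3,"translation":[-0.13,-0.12,-0.03],"twist":0},{"gripper":0.3,"translation":[-0.18,-0.17,-0.04],"twist":0},{"gripper":0.3,"translation":[-0.18,-0.17,-0.04],"twist":0},{"gripper":0.3,"translation":[-0.18,-0.17,-0.04],"twist":0},{"gripper":0.3,"translation":[-0.18,-0.17,-0.04],"twist":0},{"gripper":0.3,"translation":[-0.18,-0.17,-0.04],"twist":0},{"gripper":0.3,"translation":[-0.18,-0.17,-0.04],"twist":0},{"gripper":0.3,"translation":[-0.18,-0.17,-0.04],"twist":0},{"gripper":0.3,"translation":[-0.18,-0.17,-0.04],"twist":0},{"gripper":0.3,"translation":[-0.18,-0.17,-0.04],"twist":0},{"gripper":0.3,"translation":[-0.13,-0.13,-0.03],"twist":0},{"gripper":0.3,"translation":[-0.07,-0.06,-0.02],"twist":0},{"gripper":0.3,"translation":[0,0,0],"twist":0},{"gripper":0.3,"translation":[0,0,0],"twist":0}]'
python3 - <<'E'
from off import *
im,c=snap("wrist","w28")
v,up,o=off([-.567,-2.906,-.073],[.5,-.3,-39.1])
rel(np.array([632.3,94,100])-v,83);print("box up",up.round(3),"bottom",(o["ee_pos"]+v).round(1))
E
```

```text
time_s: 48.37
ee_pos: [624.2, 99.8, 158.2]
eef_rot: [-0.228, -2.952, -0.098]
force: [0.1, 0.2, -1.9]
gripper_width: 45.7
t 48.42 pos [624.  100.  158.1] yaw 80.92 tilt z [-0.173  0.079 -0.982] w 45.6 F [ 0.1 -0.4 -1.9]
tool shift /100: [-0.117 -0.07   0.169] twist/90: -0.023
box up [-0.008 -0.037  0.999] bottom [624.9 101.2 119.1]
```

View pics/w28_raw.png

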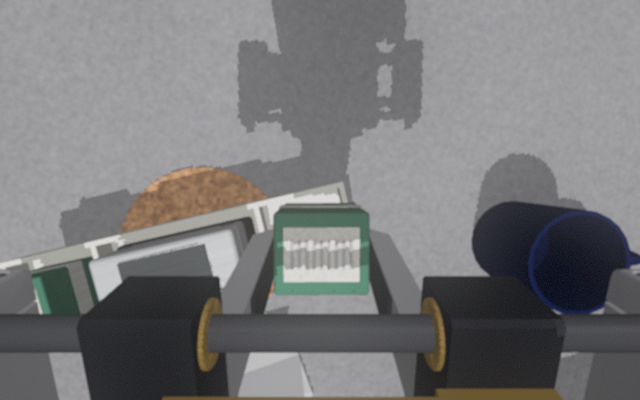

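```bash
python3 -m creep '[{"gripper":0.3,"translation":[-0.06,-0.04,0.03],"twist":-0.05},{"gripper":0.3,"translation":[-0.05,-0.03,0.09],"twist":0},{"gripper":0.3,"translation":[-0.03,-0.01,0.12],"twist":0},{"gripper":0.3,"translation":[-0.02,0,0.1],"twist":0},{"gripper":0.3,"translation":[0,0,0.05],"twist":0},{"gripper":0.3,"translation":[0,0,0],"twist":0}]'
python3 - <<'E'
from off import *
im,c=snap("wrist","w29")
v,up,o=off([-.567,-2.906,-.073],[.5,-.3,-39.1])
rel(np.array([632.3,94,50])-v,86);print("box up",up.round(3),"bottom",(o["ee_pos"]+v).round(1))
E
```

```text
time_s: 48.92
ee_pos: [628.8, 99.3, 113.4]
eef_rot: [-0.106, -2.959, -0.11]
force: [-0.1, -0.3, -1.5]
gripper_width: 46.0
t 48.97 pos [628.8  99.4 113.6] yaw 85.56 tilt z [-0.175  0.08  -0.981] w 45.8 F [-0.4 -0.3 -1.7]
tool shift /100: [-0.074 -0.087  0.231] twist/90: -0.005
box up [-0.008 -0.053  0.999] bottom [629.7 101.3  74.6]
```

View pics/w29_raw.png

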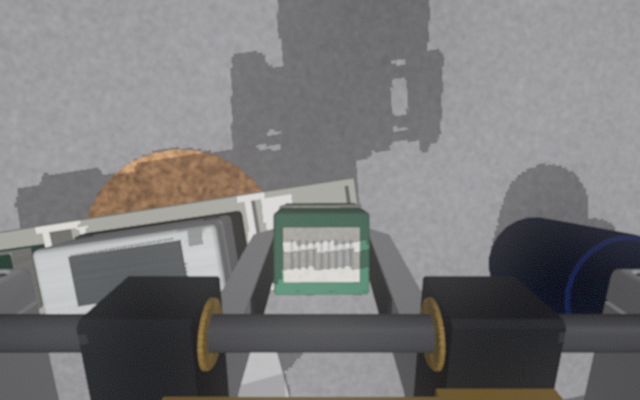

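```bash
python3 -m creep '[{"gripper":0.3,"translation":[-0.03,-0.06,0],"twist":0},{"gripper":0.3,"translation":[0,-0.03,0],"twist":0},{"gripper":0.3,"translation":[0,0,0],"twist":0}]'
python3 - <<'E'
from off import *
im,c=snap("wrist","w30")
v,up,o=off([-.567,-2.906,-.073],[.5,-.3,-39.1])
rel(np.array([632.3,94,50])-v,86);print("box up",up.round(3),"bottom",(o["ee_pos"]+v).round(1))
P=plane(c,[(348,179),(355,179),(250,197),(262,197)],65);print(P.round(1))
E
```

```text
time_s: 49.22
ee_pos: [631.1, 90.3, 112.8]
eef_rot: [-0.105, -2.959, -0.11]
force: [-0.4, 1.1, -0.9]
gripper_width: 45.8
t 49.27 pos [631.2  90.3 112.9] yaw 85.59 tilt z [-0.174  0.08  -0.981] w 45.7 F [-0.2 -0.3 -1.3]
tool shift /100: [-0.043  0.001  0.236] twist/90: -0.005
box up [-0.009 -0.053  0.999] bottom [632.1  92.2  73.9]
[[598.7 113.8  65. ]
 [599.1 118.5  65. ]
 [605.5  48.   65. ]
 [606.1  55.9  65. ]]
```

View pics/w30_raw.png

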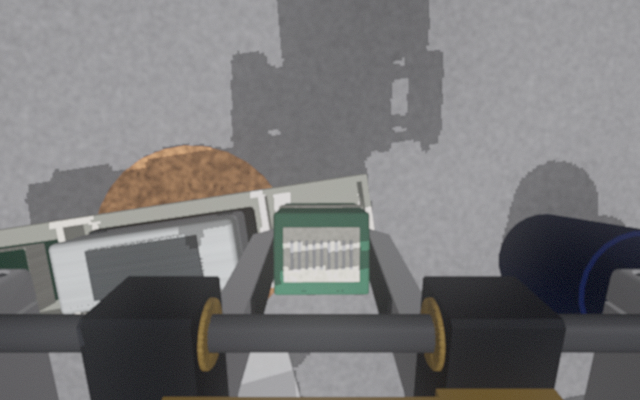

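```bash
python3 - <<'E'
from off import *
c=cam("wrist",bot.get_obs());print(plane(c,[(366,176),(258,193),(277,210),(366,208)],65).round(1), "box low edge",plane(c,[(279,206),(362,205)],74).round(1))
E
python3 -m creep '[{"gripper":0.3,"translation":[-0.01,0.01,0.04],"twist":0},{"gripper":0.3,"translation":[-0.01,0,0.06],"twist":0},{"gripper":0.3,"translation":[-0.01,0,0.05],"twist":0},{"gripper":0.3,"translation":[-0.01,0,0.03],"twist":0},{"gripper":0.3,"translation":[0,0,0.01],"twist":0}]'
python3 - <<'E'
from off import *
im,c=snap("wrist","w31")
v,up,o=off([-.567,-2.906,-.073],[.5,-.3,-39.1])
rel(np.array([632.3,93,43])-v,86);print("box up",up.round(3),"bottom",(o["ee_pos"]+v).round(1))
E
```

```text
[[597.8 126.2  65. ]
 [603.4  53.5  65. ]
 [615.7  65.   65. ]
 [619.3 124.7  65. ]] box low edge [[612.3  67.1  74. ]
 [616.1 120.6  74. ]]
time_s: 49.68
ee_pos: [633.2, 92.4, 93.5]
eef_rot: [-0.106, -2.963, -0.111]
force: [-0.4, 0.2, -2.3]
gripper_width: 46.2
t 49.73 pos [632.9  92.4  93.3] yaw 85.54 tilt z [-0.171  0.08  -0.982] w 45.9 F [ 0.5  0.4 -1.9]
tool shift /100: [-0.005 -0.023  0.113] twist/90: -0.005
box up [-0.012 -0.053  0.999] bottom [633.9  94.4  54.3]
```

View pics/w31_raw.png

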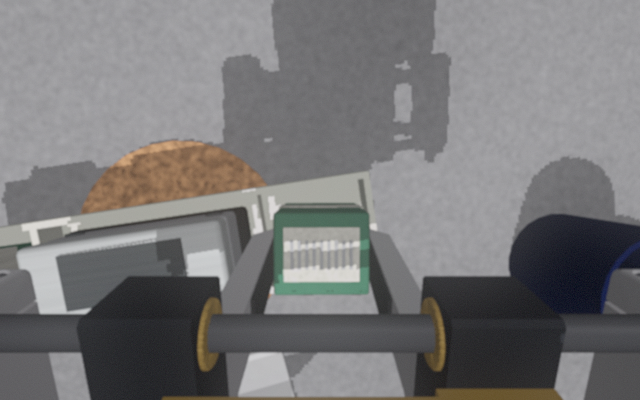

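```bash
python3 -m creep '[{"gripper":0.3,"translation":[0,-0.015,0.04],"twist":0},{"gripper":0.3,"translation":[0,0,0.04],"twist":0},{"gripper":0.3,"translation":[0,0,0.02],"twist":0}]'; python3 -c "
from h import *
rel([0,0,0])";  python3 -m creep '[{"gripper":0.3,"translation":[0,0,0.02],"twist":0},{"gripper":0.3,"translation":[0,0,0.01],"twist":0}]'
```

```text
time_s: 49.98
ee_pos: [631.4, 91.9, 83.1]
eef_rot: [-0.106, -2.964, -0.111]
force: [0.7, 1.4, 7.7]
gripper_width: 45.9
t 49.98 pos [631.4  91.9  83.1] yaw 85.56 tilt z [-0.17   0.081 -0.982] w 45.9 F [0.7 1.4 7.7]
tool shift /100: [ 5.997 -1.459  1.817] 
time_s: 50.15
ee_pos: [631.7, 91.8, 83.5]
eef_rot: [-0.106, -2.967, -0.111]
force: [-0.1, -0.0, -1.5]
gripper_width: 45.8
```

```bash
python3 -m creep '[{"gripper":0.3,"translation":[0,0,0.025],"twist":0},{"gripper":0.5,"translation":[0,0,0.01],"twist":0},{"gripper":0.52,"translation":[0,0,0],"twist":0},{"gripper":0.55,"translation":[0,0,0],"twist":0},{"gripper":0.58,"translation":[0,0,0],"twist":0},{"gripper":0.6,"translation":[0,0,0],"twist":0}]'; python3 -c "
from h import *
rel([632,92,180],85.6)"
```

```text
time_s: 50.65
ee_pos: [632.5, 92.8, 83.0]
eef_rot: [-0.105, -2.973, -0.113]
force: [0.8, 0.8, -0.7]
gripper_width: 55.9
t 50.65 pos [632.5  92.8  83. ] yaw 85.6 tilt z [-0.161  0.081 -0.984] w 55.9 F [ 0.8  0.8 -0.7]
tool shift /100: [ 0.166  0.06  -0.954] twist/90: 0.000
```

```bash
python3 -m creep '[{"gripper":0.62,"translation":[0.01,0.005,-0.05],"twist":0},{"gripper":0.62,"translation":[0.02,0.008,-0.12],"twist":0},{"gripper":0.62,"translation":[0.03,0.012,-0.18],"twist":0},{"gripper":0.62,"translation":[0.03,0.012,-0.18],"twist":0},{"gripper":0.7,"translation":[0.03,0.01,-0.2],"twist":0},{"gripper":0.7,"translation":[0.03,0.01,-0.2],"twist":0},{"gripper":0.7,"translation":[0.05,0,-0.1],"twist":0},{"gripper":0.7,"translation":[0,0,0],"twist":0}]'
python3 - <<'E'
from h import *
rel([632,92,180],85.6)
im,c=snap("wrist","w32")
im,c=snap("side","s32");cv2.imwrite("pics/s32z.png",cv2.resize(im[110:290,240:460],None,fx=3.3,fy=3.3,interpolation=2))
im,c=snap("scene","c32");cv2.imwrite("pics/c32z.png",cv2.resize(im[80:260,240:460],None,fx=3.3,fy=3.3,interpolation=2))
E
```

```text
time_s: 51.32
ee_pos: [628.8, 90.9, 195.5]
eef_rot: [-0.106, -2.97, -0.112]
force: [-0.1, -0.3, 1.1]
gripper_width: 65.7
t 51.32 pos [628.8  90.9 195.5] yaw 85.58 tilt z [-0.164  0.081 -0.983] w 65.7 F [-0.1 -0.3  1.1]
tool shift /100: [-0.057  0.002  0.148] twist/90: -0.000
```

View pics/w32_raw.png

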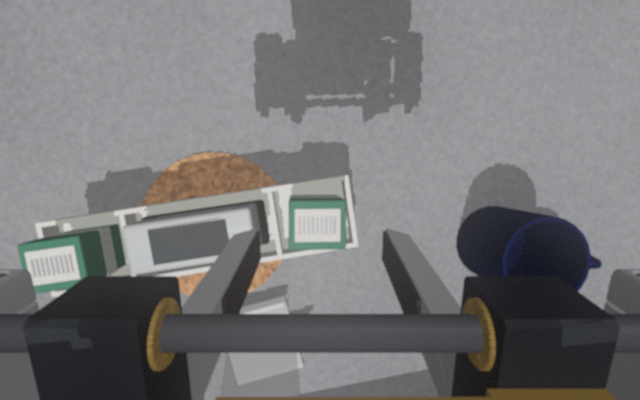

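View pics/s32z.png

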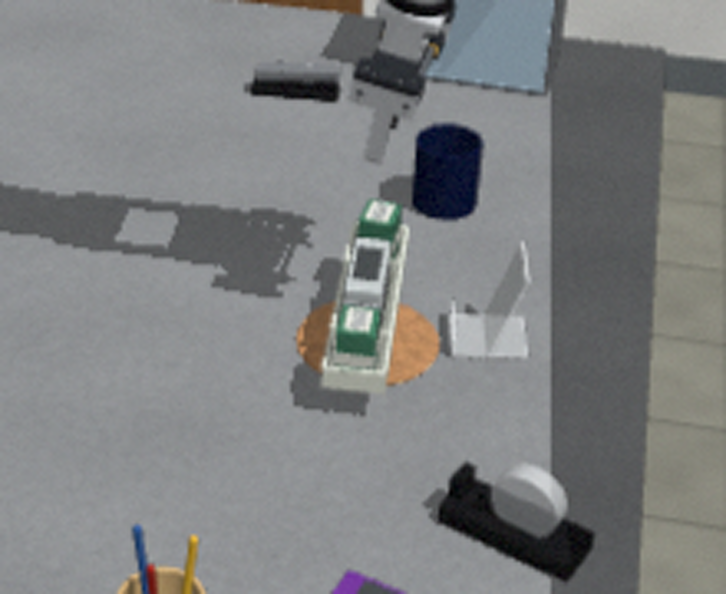

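View pics/c32z.png

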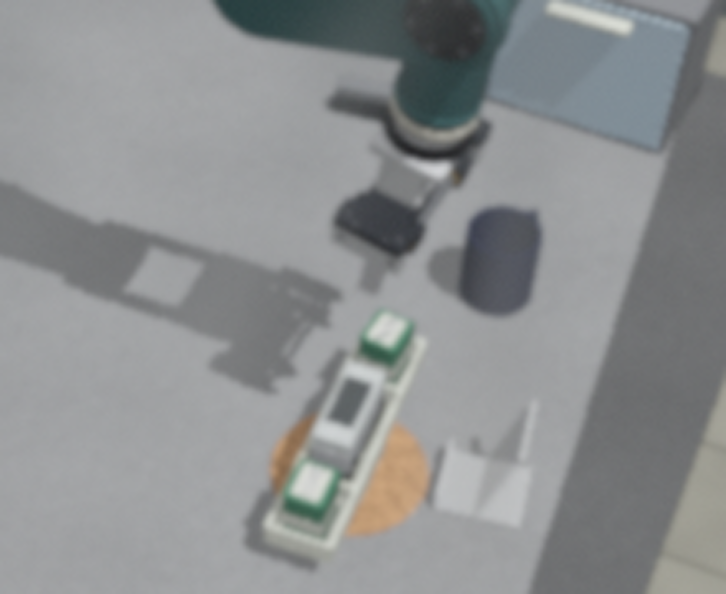

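All three items are in the tray, upright and on the mat, and the robot is clear. One numeric check, then I'll hand it in.

Run:
```python
from h import *
o=bot.get_obs();c=cam("wrist",o)
P=plane(c,[(289,199),(345,197),(345,248),(290,250)],105);print(P.round(1),P.mean(0).round(1),[np.linalg.norm(P[i]-P[i-1]).round(1) for i in range(4)])
print("tray corners",plane(c,[(350,176),(357,244)],65).round(1), o["force"].round(1), o["gripper_width"].round(1))
job.finish_job()
```

```text
[[608.5  73.1 105. ]
 [610.6 116.7 105. ]
 [650.8 113.7 105. ]
 [648.4  70.6 105. ]] [629.6  93.5 105. ] [np.float64(40.0), np.float64(43.6), np.float64(40.3), np.float64(43.3)]Traceback (most recent call last):
  File "<stdin>", line 4, in <module>
AttributeError: 'float' object has no attribute 'round'
```

```bash
python3 -c "
from bench import job
print(job.finish_job())"
```

```text
the job is handed in; nothing more can be done
None
```

The job is handed in: the tray stands on the cork mat with the punch in the middle and one green staple box upright in each end. I handed in at about 51.5 s of the 72 s allowed. Everything went in the order asked, but the punch got knocked over on the worktop along the way.

**Mistakes:**
- **Punch knocked over:** a fast back-and-forth move of the empty gripper dipped too low and tipped the punch onto its side. I stood it back up with a fingertip; the first try slipped and it fell flat again. It then dropped the last part of the way onto its base.
- **Boxes gripped the other way:** I held both boxes across 46 mm instead of 40 mm, so the tool would not have to turn while holding them.
- **Tool lean:** by the end the tool leaned about 10°. The punch and both boxes touched down tilted by roughly 2–3° and settled flat on release.

**Last checks:**
- **Tray:** right after release, its centre measured within about 3 mm of the mat's centre, so the whole foot is on the mat. It stayed upright in every later view.
- **Punch:** the final pictures show it lying lengthwise in the middle compartment.
- **Boxes:** the last one's top measured 40 x 43.5 mm at the expected height, about 102 mm from the tray's middle. The first box I judged from the pictures only.
- **Other objects:** the mug, phone stand, pencil holder and stapler looked unmoved in the views that showed them, but I did not re-measure them. The force and gripper-width printout at the end failed on a script error. The reading just before showed about 1 N, and the gripper was 90 mm above the boxes.

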